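# Clamp a bracket in the screw-down jig

### The job

On the parts-store checking bench, push the loose bracket in the clamping jig fully home against the jig's end stop. Then turn the red knob clockwise to screw the sprung foot down until it presses on the bracket with about 15 N (not over 25 N), and let go; leave everything else on the bench where it is.

Things in the scene. Friction and masses are not known exactly. Their poses are not given: they have to be found in the camera images.
- jig: Grey bench jig, bolted down; origin on the table straight under the vertical spindle axis, x along the bed to the steel end stop. Bed top 24 mm up, 100 mm wide, x -165 to +60 mm. Bridge over it carries the spindle: x +-17, y +-47, z 79 to 97 mm, brass collar (26 mm across) to z 105. Guides 6 mm high at y +-21.5 mm, x -50 to +35 mm.
- jig_stop (a point): Foot of the end stop's face, at bed height (jig x 35, y 0, z 24 mm), in the jig's axes. The face is 60 mm wide, 16 mm high and looks to jig -x. The bracket's far end must touch it.
- flange (a point): Centre of the flange of the loose aluminium bracket on the bed: plate 160 x 40 x 8 mm, 0.22 kg, with a flange 5 mm thick and 40 mm wide standing up at the end away from the stop, its top 44 mm above the bed. The point is 26 mm above the bed; x towards the stop, z up. Home, it is at jig x -122.5 mm; it starts 18 to 40 mm short of that and stays where it is pushed.
- bracket_end (a point): Middle of the lower edge of the bracket's far end (without flange), 157.5 mm along x from the flange point, in the bracket's axes. Home when it is at jig_stop.
- knob_mid (a point): Centre of the round ribbed red knob (38 mm across, 36 mm high, white mark on top) on the vertical spindle, free above. 157 mm above the table when the knob reads 0. It sinks 8 mm per radian turned clockwise (50 mm a turn, coarse thread) and rises the other way, so the hand must travel with it. Can be gripped at any angle.
- knob (a joint): Knob angle in rad: 0 at the top, grows clockwise seen from above, at most 3.8; starts at 0 to 0.6. It rubs with 0.24 N m when the foot is free (and 0.12 N m more per rad/s), and stays where it is left. Each newton of the foot on the bracket adds 0.008 N m to the torque for turning it down.
- spindle: Steel spindle with, at its lower end, the black foot (22 mm across). Origin on the axis at the knob's underside. The foot is sprung: from first touch its force grows 5 N per mm of spindle travel (40 N per rad of knob). Its stand-out varies by +-5 mm: when the knob reads 0 it is 9 to 19 mm above the bracket, so where it touches must be felt.
Not all that is in view belongs to the job. What is shaped like the part that bears flange but brown or green is not meant.

How it is judged:
On the way, in this order (a step that is already met when the one before it is completed fails the run):
1. the bracket is home against the end stop (x of bracket_end in the frame of jig_stop above -0.0025 m), for 0.2 s.
2. the foot presses on the bracket with over 8 N (contact force between spindle and bracket above 8 N), for 0.2 s.
At the end, for the whole second after the job is handed in: The bracket lies flat on the jig's bed with its far end within 3 mm of the end stop, the foot presses on it with 8 to 25 N, and the knob is at rest and released (x of bracket_end in the frame of jig_stop above -0.003 m and z of bracket_end in the frame of jig_stop below 0.003 m and angle between flange's own z axis and vertical below 0.05 rad and contact force between spindle and bracket between 8 and 25 N and velocity of joint knob between -0.05 and 0.05 rad/s); the robot touches nothing.
It fails at once if the foot pressed on the bracket with more than 27 N (contact force between spindle and bracket above 27 N).
It fails at once if something else on the bench was moved by more than 20 mm (distance of any of tape, jar, spanner, carton, driver, spare_bracket, tub from where it was at the start of the episode above 0.02 m).
It also fails if it takes over 70 s, if anything falls off the work surface, if the arm or the gripper's body presses on something with over 40 N, if the wrist force passes 120 N, or if a joint passes its speed limit or range.

### The arm

A 7-joint arm with a two-finger parallel gripper is mounted at the origin on the work surface. World frame = base frame: x ahead of the robot, y to its left, z up, the work surface at z = 0. Lengths are in m, angles in rad, forces in N, time in s.
With the tool pointing down it reaches from about 0.425 to 0.95 m from the base axis. Payload 4.7 kg.
Tool frame: the origin (TCP) lies midway between the tips of the shut fingers; the grasp point (between the pads) lies env.grip_point_offset behind it (env.grip_point_offset is the distance from the TCP to the grasp point, in m); z points along the fingers, y is the direction in which the jaws open and shut (so a half turn about z gives the same grasp; the last joint's range is limited). The gripper opens to 85 mm and grips with 20 to 120 N. Pads are 22 mm wide; open, the fingers measure 114 mm over their backs; the gripper's body (76 mm by 85 mm) begins 54 mm behind the grasp point. The pads swing forward as they close: fully open they stand 13 mm farther back than shut.
Start: joints at [-1.139, 0.469, -0.049, 1.532, 0.024, 1.141, -0.082], TCP at [0.3, 0.605, 0.197] pointing down, gripper open.
Joint ranges: [-2.59, 2.59], [-0.33, 1.99], [-1.39, 1.29], [0.1, 2.45], [-1.04, 4.18], [0.21, 1.99], [-2.66, 2.66]. Speed limits (rad/s): [2.57, 2.57, 3.14, 3.14, 3.14, 3.14, 3.14].

### API

Orientations are given as a unit quaternion [x, y, z, w].
In Python, from station import telemetry, read_camera, env, spotter gives the robot as it stands.
- The arm moves only by the tool step_arm, never from a script. Its argument "motion" is a list of rows, each an object of numbers: "hand": the opening, from -1 (shut) to 1 (fully open), so that 0 is half open; "dx", "dy", "dz": the shift along the tool's x, y, z in m; "twist": the turn about the tool's z in degrees. A call has 1 to 20 rows; each row shifts and turns the commanded pose from where the row before left it, along the tool's axes as they then stand; what a row does not reach is not made up. A row lasts 1/10 s, in which the tool goes at most 50 mm and 8.59 degrees, less where a joint would pass 70% of its speed; a pose out of reach is approached as far as the arm can. A call with a gripper value outside its range is refused whole. The fingers move at their own pace and stop on an object; "force" is the grip in N (left out, the last holds). Time passes only in rows, so rows that do not move let the fingers close. It gives the time, the measured TCP pose, the force and the opening at its end, in the units of the state.
- telemetry.get_obs(): the state, without advancing time (a new reading comes with each control period).
- read_camera(name): name is "side" or "top"; returns a dict with "frame" (480x640x3 uint8, red, green, blue), "camera_matrix" (3x3 intrinsics, pixels), "extrinsics" (4x4, takes a point from camera to world coordinates). Camera axes: x right, y down, z forward; pixel columns grow to the right and rows downward; lengths in m; the calibration is good to about 2 mm. A picture is of the moment at which its call begins. There is no depth.
- env.sign_off(): hands the job in, once; it reports no verdict.
Trained networks look in the newest picture that a camera, given by its name, has taken for a name from the list of things; names that differ only in an ending like _2 or _b are one class to them, and where a whole thing is asked for, a point or a joint stands for the part that bears it (a point fixed in the world has none). Each returns a list of dicts, best first, with "conf" (0 to 1); they miss things now and then, are a little off and sometimes report something else, mostly with a low value. They report only what shows in the picture. A call takes as long as a camera call. They do not tell look-alikes from the thing itself.
- spotter.cut_out(camera, thing): "pixels" (480x640 bool, what is visible of it) and "location" ([column, row] in pixels, amid what is visible of it).
The state is a dict: "time": time; "qpos": joint angles; "qvel": joint speeds; "joint_efforts": joint torques, N m; "position": TCP position; "eef_rot": TCP orientation; "ft_force": force on the tool from outside, world axes, zero at the start; "ft_torque": the same for the moment, N m; "grip_width": opening from 0.0 (shut) to 1.0 (fully open).
Only numpy, scipy, OpenCV 4.12 (cv2) and the standard library are available. Lean on these libraries where they do the work, as an engineer would, in place of code of your own. Each camera call takes 0.05 s, during which the arm holds its last target.

## Working session

There is one attempt and no reset: what is moved stays moved. The work goes in short steps, Python scripts to look and compute and a tool call to move; the robot and the scene stay as the last step left them, time stands still between calls to the robot, and variables do not carry over. Pictures are saved under pics/ and viewed, and the job is handed in when it is done.

Besides the shell and the picture viewer there is one more tool, called as name(argument=value, ...), one argument or row to a line, values as JSON. step_arm: Moves the arm, as the interface text tells. Its arguments: {"type":"object","properties":{"motion":{"type":"array"},"force":{"type":"number"}},"required":["motion"]}

```bash
mkdir -p pics; ls
python3 - <<'E'
from station import telemetry, read_camera, env, spotter
import cv2,numpy as np
o=telemetry.get_obs();print({k:np.round(v,4) for k,v in o.items()},env.grip_point_offset)
for c in("side","top"):
    r=read_camera(c);cv2.imwrite(f"pics/{c}0.png",r["frame"][:,:,::-1]);print(c,r["camera_matrix"],np.round(r["extrinsics"],4))
    for t in("jig","flange","knob","spindle"):
        for d in spotter.cut_out(c,t):
            print(c,t,round(d["conf"],2),np.round(d["location"]),d["pixels"].sum())
E
```

```text
pics
{'time': np.float64(0.0), 'qpos': array([-1.1389,  0.4694, -0.0486,  1.5337,  0.0241,  1.141 , -0.0823]), 'qvel': array([-0.0009,  0.0013,  0.0004,  0.0008,  0.0006, -0.0002,  0.0011]), 'joint_efforts': array([-1.00000e-04, -5.10315e+01, -4.62000e-02, -2.37706e+01,
        1.09000e-02,  7.70000e-03, -0.00000e+00]), 'position': array([0.2998, 0.604 , 0.1955]), 'eef_rot': array([ 2.284e-01,  9.736e-01, -1.000e-03, -2.000e-04]), 'ft_force': array([ 0.4085, -0.3001,  0.0717]), 'ft_torque': array([ 0.0141,  0.019 , -0.0167]), 'grip_width': np.float64(0.9986)} 0.0187
side [[444.06719972   0.         317.22519398]
 [  0.         444.06719972 232.28210187]
 [  0.           0.           1.        ]] [[-0.9848 -0.1151  0.1299  0.4194]
 [-0.1735  0.667  -0.7246  0.5878]
 [-0.0033 -0.7361 -0.6768  0.606 ]
 [ 0.      0.      0.      1.    ]]
side jig 0.9 [288. 254.] 5514
side flange 0.88 [404. 244.] 1477
side flange 0.87 [427. 352.] 2850
side flange 0.64 [254. 382.] 3060
side flange 0.61 [313. 220.] 1020
side knob 0.75 [285. 212.] 673
side knob 0.67 [314. 217.] 963
side spindle 0.68 [288. 254.] 5736
side spindle 0.64 [286. 216.] 925
top [[473.71284314   0.         317.08711501]
 [  0.         473.71284314 237.54951432]
 [  0.           0.           1.        ]] [[-0.0017 -0.9888  0.1494  0.3786]
 [-0.9993  0.0074  0.0371  0.0765]
 [-0.0378 -0.1493 -0.9881  0.8186]
 [ 0.      0.      0.      1.    ]]
top jig 0.68 [350. 199.] 5851
top flange 0.93 [223. 201.] 2128
top flange 0.8 [270. 341.] 2399
top flange 0.66 [398. 206.] 2130
top flange 0.63 [412. 316.] 2424
top knob 0.78 [347. 179.] 710
top spindle 0.75 [344. 178.] 727
```

View pics/side0.png

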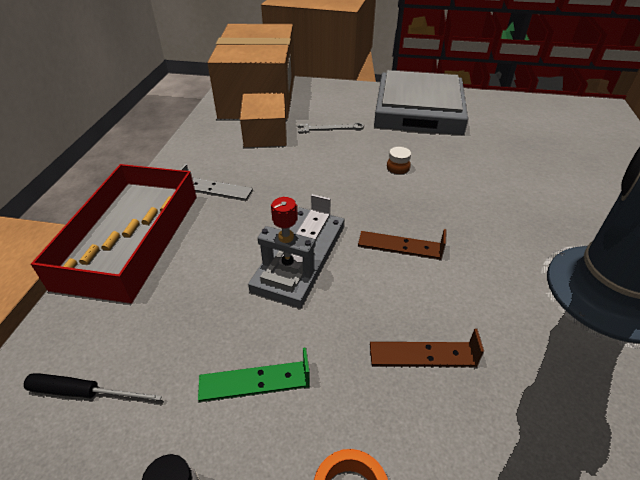

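View pics/top0.png

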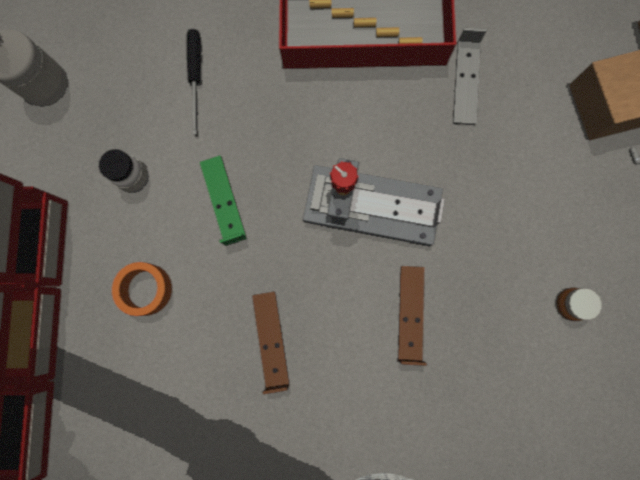

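Several bracket-shaped things are in view:
- A light grey bracket in the jig: top (400,207), side (315,222).
- A grey spare beside the tub: top (467,78), side (220,188).
- A green one: top (223,201).
- Two brown ones: top (270,341) and (412,316).

The one meant is the aluminium bracket lying on the jig bed between the guides. I'll confirm it in an enlarged crop.

Run:
```python
import cv2,numpy as np
t=cv2.imread("pics/top0.png")[145:260,290:460];s=cv2.imread("pics/side0.png")[180:310,235:365]
cv2.imwrite("pics/topc.png",cv2.resize(t,None,fx=4.7,fy=4.7,interpolation=cv2.INTER_CUBIC))
cv2.imwrite("pics/sidec.png",cv2.resize(s,None,fx=4.6,fy=4.6,interpolation=cv2.INTER_CUBIC))
```

```text
(no output)
```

View pics/topc.png

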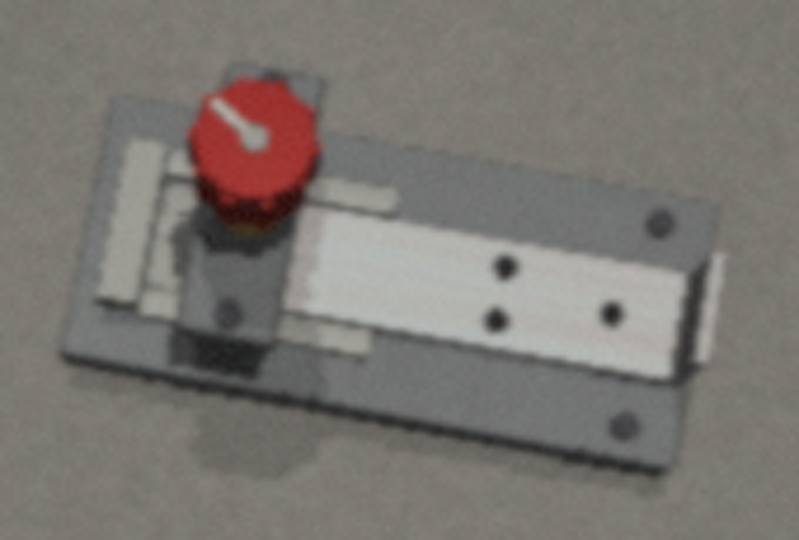

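View pics/sidec.png

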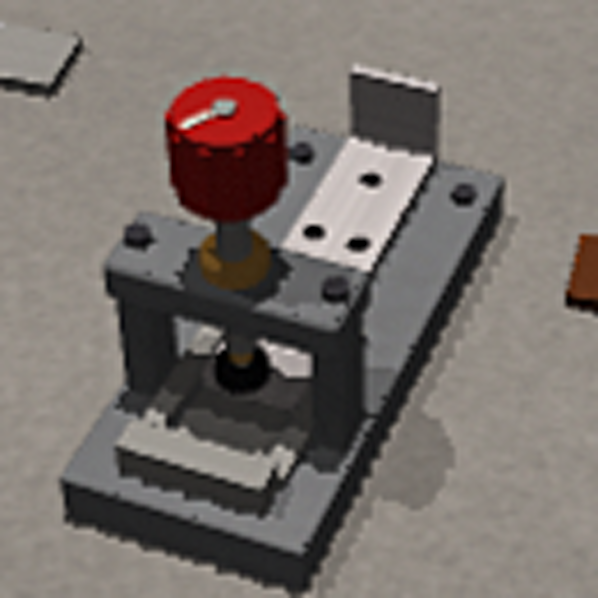

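```bash
cat > h.py <<'E'
import numpy as np,cv2
from scipy.optimize import least_squares
from station import telemetry, read_camera, env, spotter
CAL={}
def cal(c):
    if c not in CAL:
        r=read_camera(c);CAL[c]=(r["camera_matrix"],np.linalg.inv(r["extrinsics"]))
    return CAL[c]
def proj(c,P):
    K,E=cal(c);P=np.atleast_2d(P);q=P@E[:3,:3].T+E[:3,3];q=q@K.T
    return q[:,:2]/q[:,2:]
def j2w(p,x,y,a):
    p=np.atleast_2d(p).astype(float)/1000;c,s=np.cos(a),np.sin(a)
    return np.c_[x+c*p[:,0]-s*p[:,1],y+s*p[:,0]+c*p[:,1],p[:,2]]
def show(c,box,f,name,draw=()):
    im=read_camera(c)["frame"][:,:,::-1].copy()
    x0,y0,x1,y1=box
    im=cv2.resize(im[y0:y1,x0:x1],None,fx=f,fy=f,interpolation=cv2.INTER_CUBIC)
    for P in draw:
        for u in proj(c,P): cv2.circle(im,tuple(int(v) for v in (u-[x0,y0]+.5)*f),3,(0,255,255),-1)
    cv2.imwrite("pics/"+name,im)
E
python3 - <<'E'
from h import *
T=lambda l:np.array(l)/4.7+[290,145]-.5
S=lambda l:np.array(l)/4.6+[235,180]-.5
Jt=[(60,-50,24),(60,50,24),(-165,50,24),(-165,-50,24)];Pt=T([(115,98),(63,352),(665,468),(720,202)])
Js=[(60,-50,24),(60,50,24),(-165,50,24)];Ps=S([(62,478),(310,548),(505,180)])
def r(p,wt=1,ws=1): return np.r_[wt*(proj("top",j2w(Jt,*p))-Pt).ravel(),ws*(proj("side",j2w(Js,*p))-Ps).ravel()]
p0=[.43,.03,1.4]
for w in((1,1),(1,0),(0,1)):
    q=least_squares(r,p0,args=w);print(w,np.round(q.x,4),np.round(q.fun,1))
p=least_squares(r,p0).x;np.save("jig.npy",p)
# flange: jig x of outer top edge (xf-2.5,±20,68)
Ft=T([(725,255),(708,362)]);Fs=S([(352,68),(440,88)])
def rf(v,wt=1,ws=1):
    return np.r_[wt*(proj("top",j2w([(v[0]-2.5,v[1]-20,68),(v[0]-2.5,v[1]+20,68)],*p))-Ft).ravel(),ws*(proj("side",j2w([(v[0],v[1]-20,68),(v[0],v[1]+20,68)],*p))-Fs).ravel()]
for w in((1,1),(1,0),(0,1)):
    q=least_squares(rf,[-150,0],args=w);print(w,np.round(q.x,1),np.round(q.fun,1))
# knob height from top face centre
kt=T([(255,138)]);ks=S([(226,107)])
q=least_squares(lambda v:np.r_[(proj("top",[v])-kt).ravel(),(proj("side",[v])-ks).ravel()],[*p[:2],.17]);print("knobtop",np.round(q.x,4),np.round(q.fun,1))
E
```

```text
(1, 1) [0.5663 0.0637 1.3746] [-0.7 -0.7 -1.   0.8  2.1  0.7 -0.3  0.3 -0.4 -0.2 -0.8  1.   0.1 -1.4]
(1, 0) [0.567  0.0637 1.3715] [-0.6 -1.2 -1.1  0.3  1.9  0.6 -0.3  0.2 -0.  -0.  -0.   0.  -0.  -0. ]
(0, 1) [0.5655 0.0636 1.3773] [-0.  -0.  -0.   0.   0.   0.  -0.   0.   0.  -0.1 -0.3  1.   0.3 -1.4]
(1, 1) [-1.595e+02  1.000e-01] [-0.  -0.4 -0.3  0.9 -0.2 -0.5 -0.3 -0.3]
(1, 0) [-159.7   -0.4] [ 0.1 -0.7 -0.1  0.6 -0.  -0.  -0.  -0. ]
(0, 1) [-158.5    1. ] [-0.   0.  -0.   0.   0.  -0.1 -0.   0.1]
knobtop [0.567  0.063  0.1703] [ 0.   0.2 -0.2 -0.1]
```

The jig fit is consistent across both cameras: (0.5665, 0.0635), yaw 1.374 rad. The knob reads about 0.6 rad, and the flange is at jig x ≈ -159.5, so it has about 37 mm to go. Next I'll line up behind the flange with the fingers shut.

step_arm(
  motion=[
    {"hand":-1,"dz":-0.03,"twist":8.3},
    {"hand":-1,"dz":-0.025,"twist":8.3},
    {"hand":-1,"twist":8.3},
    {"hand":-1,"twist":8.3},
    {"hand":-1,"twist":8.3},
    {"hand":-1,"twist":8.3},
    {"hand":-1,"twist":8.3},
    {"hand":-1,"twist":8.3},
    {"hand":-1,"twist":8.3},
  ],
)

```text
schema error: expected keys hand, dx, dy, dz, twist
```

step_arm(
  motion=[
    {"hand":-1,"dx":-0.034,"dy":0.018},
    {"hand":-1,"dx":-0.034,"dy":0.018},
    {"hand":-1,"dx":-0.034,"dy":0.018},
    {"hand":-1,"dx":-0.034,"dy":0.018},
    {"hand":-1,"dx":-0.034,"dy":0.018},
    {"hand":-1,"dx":-0.034,"dy":0.018},
    {"hand":-1,"dx":-0.034,"dy":0.018},
    {"hand":-1,"dx":-0.034,"dy":0.018},
    {"hand":-1,"dx":-0.034,"dy":0.018},
    {"hand":-1,"dx":-0.034,"dy":0.018},
    {"hand":-1,"dx":-0.034,"dy":0.018},
    {"hand":-1,"dx":-0.034,"dy":0.018},
    {"hand":-1,"dx":-0.034,"dy":0.018},
    {"hand":-1,"dx":-0.034,"dy":0.018},
    {"hand":-1,"dx":-0.034,"dy":0.018},
    {"hand":-1,"dx":-0.034,"dy":0.018},
    {"hand":-1,"dx":-0.034,"dy":0.018},
    {"hand":-1,"dx":-0.034,"dy":0.018},
    {"hand":-1,"dx":-0.034,"dy":0.018},
    {"hand":-1,"dx":-0.034,"dy":0.018},
  ],
)

```text
schema error: expected keys hand, dx, dy, dz, twist
```

```bash
cat >> h.py <<'E'
from scipy.spatial.transform import Rotation as Ro
def st(tx=None):
    o=telemetry.get_obs();p=np.load("jig.npy");R=Ro.from_quat(o["eef_rot"]).as_matrix()
    x=o["position"];c,s=np.cos(p[2]),np.sin(p[2]);d=x[:2]-p[:2]
    print("t",round(float(o["time"]),2),"pos",np.round(x,4),"jig mm",np.round([1e3*(c*d[0]+s*d[1]),1e3*(-s*d[0]+c*d[1])],1),
     "yaw x-jig deg",round(float(np.degrees(np.arctan2(R[1,0],R[0,0])-p[2])),2),"tilt",np.round(R[:2,2],4),"F",np.round(o["ft_force"],2),"T",np.round(o["ft_torque"],3),"g",round(float(o["grip_width"]),3),"q7",round(float(o["qpos"][6]),2))
    if tx is not None:
        w=j2w(tx,*p)[0];print("tool shift mm",np.round(1e3*R.T@(w-x),1))
E
python3 -c "
from h import *
st((-200,0,38))"
```

```text
t 0.6 pos [0.3001 0.6046 0.1965] jig mm [478.7 366.5] yaw x-jig deg 74.84 tilt [0.     0.0001] F [-1.21  0.27 -0.27] T [ 0.027 -0.033 -0.004] g 0.999 q7 -0.08
tool shift mm [-531.3 -559.3  158.5]
```

step_arm(
  motion=[
    {"hand":-1,"dx":0,"dy":0,"dz":-0.03,"twist":8.3},
    {"hand":-1,"dx":0,"dy":0,"dz":-0.025,"twist":8.3},
    {"hand":-1,"dx":0,"dy":0,"dz":0,"twist":8.3},
    {"hand":-1,"dx":0,"dy":0,"dz":0,"twist":8.3},
    {"hand":-1,"dx":0,"dy":0,"dz":0,"twist":8.3},
    {"hand":-1,"dx":0,"dy":0,"dz":0,"twist":8.3},
    {"hand":-1,"dx":0,"dy":0,"dz":0,"twist":8.3},
    {"hand":-1,"dx":0,"dy":0,"dz":0,"twist":8.3},
    {"hand":-1,"dx":0,"dy":0,"dz":0,"twist":8.4},
  ],
)

```text
time: 1.5
position: [0.3, 0.6046, 0.2516]
eef_rot: [0.775, 0.632, 0.0, -0.0]
ft_force: [0.8, 0.5, 0.6]
grip_width: 0.005
```

step_arm(
  motion=[
    {"hand":-1,"dx":-0.034,"dy":0.018,"dz":0,"twist":0},
    {"hand":-1,"dx":-0.034,"dy":0.018,"dz":0,"twist":0},
    {"hand":-1,"dx":-0.034,"dy":0.018,"dz":0,"twist":0},
    {"hand":-1,"dx":-0.034,"dy":0.018,"dz":0,"twist":0},
    {"hand":-1,"dx":-0.034,"dy":0.018,"dz":0,"twist":0},
    {"hand":-1,"dx":-0.034,"dy":0.018,"dz":0,"twist":0},
    {"hand":-1,"dx":-0.034,"dy":0.018,"dz":0,"twist":0},
    {"hand":-1,"dx":-0.034,"dy":0.018,"dz":0,"twist":0},
    {"hand":-1,"dx":-0.034,"dy":0.018,"dz":0,"twist":0},
    {"hand":-1,"dx":-0.034,"dy":0.018,"dz":0,"twist":0},
    {"hand":-1,"dx":-0.034,"dy":0.018,"dz":0,"twist":0},
    {"hand":-1,"dx":-0.034,"dy":0.018,"dz":0,"twist":0},
    {"hand":-1,"dx":-0.034,"dy":0.018,"dz":0,"twist":0},
    {"hand":-1,"dx":-0.034,"dy":0.018,"dz":0,"twist":0},
    {"hand":-1,"dx":-0.034,"dy":0.018,"dz":0,"twist":0},
    {"hand":-1,"dx":-0.034,"dy":0.018,"dz":0,"twist":0},
    {"hand":-1,"dx":-0.034,"dy":0.018,"dz":0,"twist":0},
    {"hand":-1,"dx":-0.034,"dy":0.018,"dz":0,"twist":0},
    {"hand":-1,"dx":-0.034,"dy":0.018,"dz":0,"twist":0},
    {"hand":-1,"dx":-0.034,"dy":0.018,"dz":0,"twist":0},
  ],
)

```text
time: 3.5
position: [0.5215, -0.1336, 0.2518]
eef_rot: [0.773, 0.635, 0.001, 0.0]
ft_force: [0.8, 0.5, 0.1]
grip_width: 0.001
```

```bash
python3 -c "
from h import *
st((-200,0,38))"
```

```text
t 3.5 pos [ 0.5215 -0.1336  0.2518] jig mm [-202.2    5.4] yaw x-jig deg 0.07 tilt [0.0009 0.0005] F [0.82 0.5  0.15] T [ 0.043 -0.022 -0.065] g 0.001 q7 0.16
tool shift mm [  2.1   5.3 213.8]
```

step_arm(
  motion=[
    {"hand":-1,"dx":0,"dy":0.005,"dz":0.04,"twist":0},
    {"hand":-1,"dx":0,"dy":0,"dz":0.04,"twist":0},
    {"hand":-1,"dx":0,"dy":0,"dz":0.04,"twist":0},
    {"hand":-1,"dx":0,"dy":0,"dz":0.04,"twist":0},
    {"hand":-1,"dx":0,"dy":0,"dz":0.03,"twist":0},
    {"hand":-1,"dx":0,"dy":0,"dz":0.02,"twist":0},
    {"hand":-1,"dx":0,"dy":0,"dz":0,"twist":0},
  ],
)

```text
time: 4.2
position: [0.5239, -0.1326, 0.039]
eef_rot: [0.773, 0.635, -0.002, -0.002]
ft_force: [-1.4, 0.2, 0.0]
grip_width: -0.001
```

```bash
python3 -c "
from h import *
st((-200,0,40))
show('side',(235,150,395,280),5,'s1.png')
show('top',(290,140,490,270),4,'t1.png')"
```

```text
t 4.2 pos [ 0.5239 -0.1326  0.039 ] jig mm [-200.8    3.3] yaw x-jig deg 0.05 tilt [-0.0056  0.0008] F [-1.41  0.22  0.02] T [ 0.033  0.032 -0.01 ] g -0.001 q7 0.37
tool shift mm [ 0.8  3.3 -1. ]
```

View pics/s1.png

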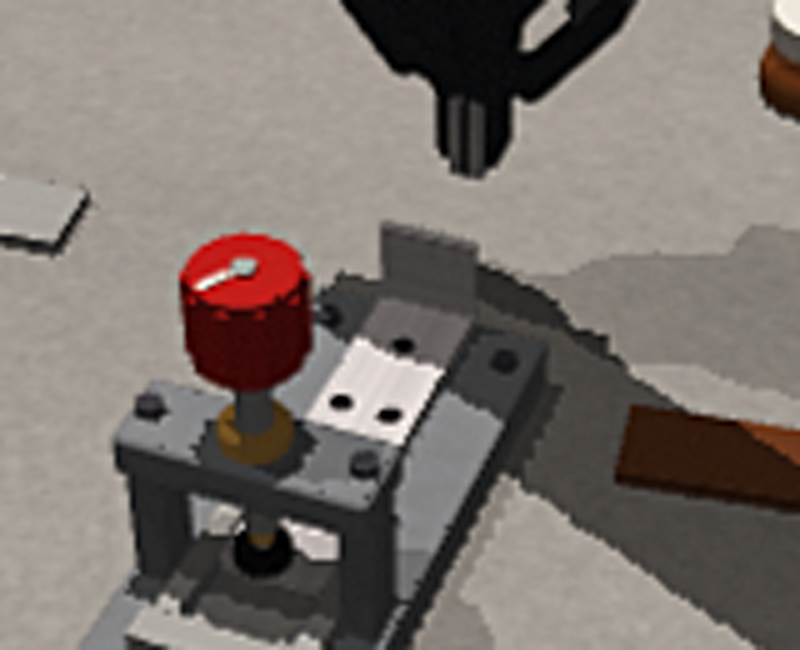

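View pics/t1.png

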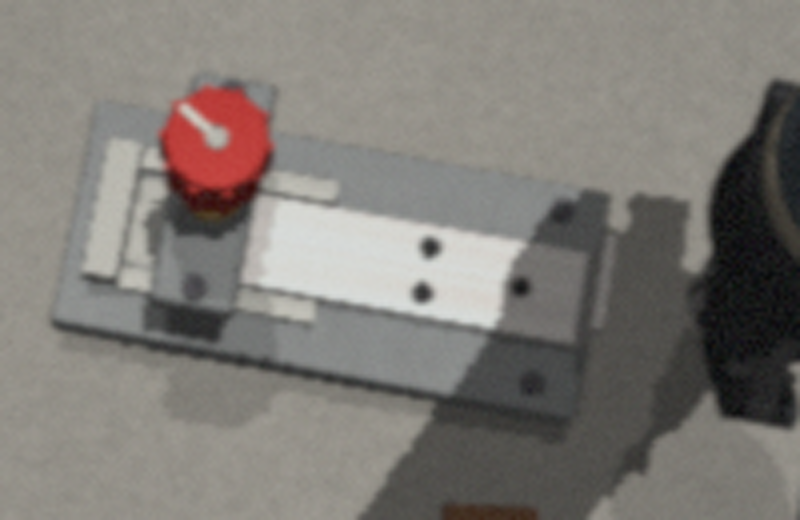

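The hand is behind the flange with the fingers shut: the tips are at (470,175) in the side crop, the flange at (430,265). The jig hasn't moved. Now I'll push.

step_arm(
  motion=[
    {"hand":-1,"dx":0.01,"dy":0.003,"dz":0,"twist":0},
    {"hand":-1,"dx":0.01,"dy":0,"dz":0,"twist":0},
    {"hand":-1,"dx":0.006,"dy":0,"dz":0,"twist":0},
    {"hand":-1,"dx":0.004,"dy":0,"dz":0,"twist":0},
    {"hand":-1,"dx":0.004,"dy":0,"dz":0,"twist":0},
    {"hand":-1,"dx":0.004,"dy":0,"dz":0,"twist":0},
    {"hand":-1,"dx":0.004,"dy":0,"dz":0,"twist":0},
    {"hand":-1,"dx":0.004,"dy":0,"dz":0,"twist":0},
    {"hand":-1,"dx":0.004,"dy":0,"dz":0,"twist":0},
    {"hand":-1,"dx":0.004,"dy":0,"dz":0,"twist":0},
  ],
)

```text
time: 5.3
position: [0.5395, -0.0807, 0.0414]
eef_rot: [0.773, 0.635, -0.0, -0.0]
ft_force: [0.5, -0.3, 0.9]
grip_width: -0.003
```

```bash
python3 -c "
from h import *
st((-136,0,40))
show('side',(235,150,395,280),5,'s2.png')"
```

```text
t 5.3 pos [ 0.5395 -0.0807  0.0414] jig mm [-146.8   -1.9] yaw x-jig deg 0.03 tilt [-0.0001  0.    ] F [ 0.48 -0.25  0.92] T [-0.029 -0.027  0.029] g -0.003 q7 0.27
tool shift mm [10.8 -1.9  1.4]
```

View pics/s2.png

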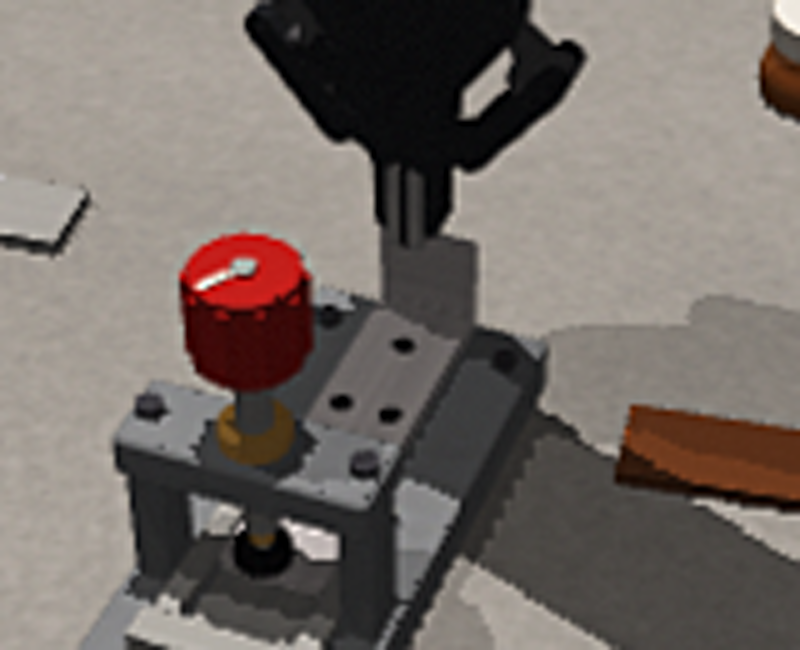

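```bash
python3 -c "
from h import *
o=telemetry.get_obs()
p=np.load('jig.npy')
fl=j2w([(-159.5,0,68),(-162,-20,68),(-162,20,68),(-162,0,24)],*p)
show('side',(235,150,395,280),5,'s3.png',[o['position'],fl])
show('top',(290,140,490,270),4,'t3.png',[o['position'],fl])"
```

```text
(no output)
```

View pics/s3.png

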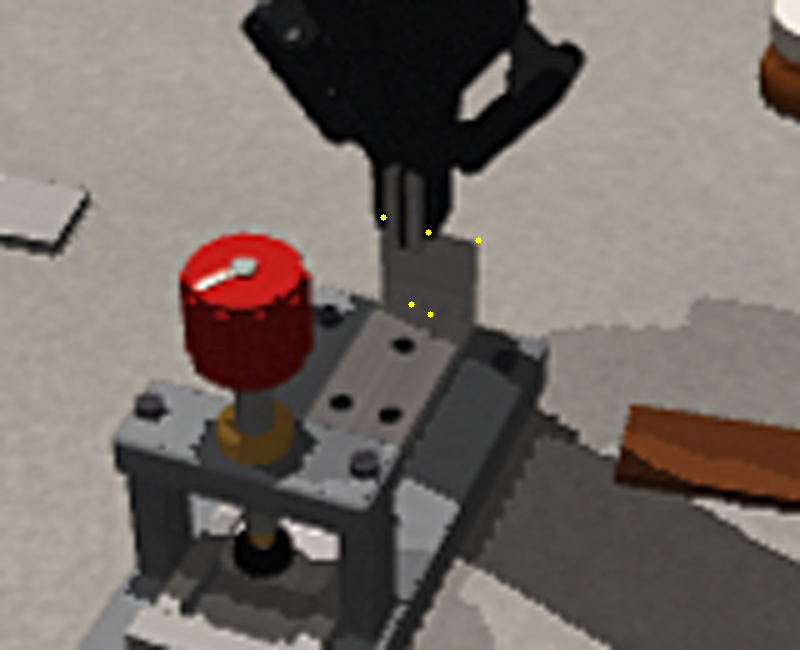

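View pics/t3.png

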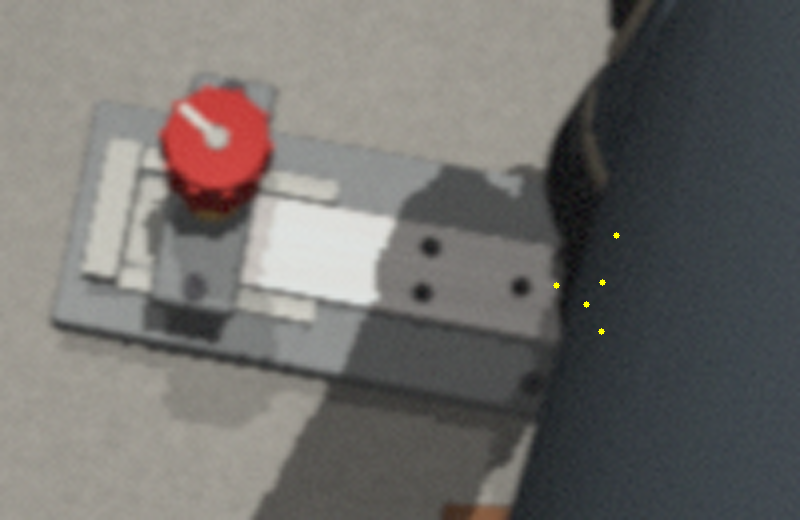

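```bash
python3 -c "
from h import *
print((proj('side',[.5239,-.1326,.039])-[235,150])*5)
for dz in (0,.02,.04,.06): print(dz,(proj('side',[.5395,-.0807,.0414+dz])-[235,150])*5)
st()
"
```

```text
[[469.10263399 229.98388453]]
0 [[410.19060026 300.49881737]]
0.02 [[410.00692223 261.13672264]]
0.04 [[409.81742852 220.52833039]]
0.06 [[409.62183847 178.61349737]]
t 5.6 pos [ 0.5394 -0.0812  0.0415] jig mm [-147.3   -1.9] yaw x-jig deg 0.02 tilt [-0.0001 -0.0001] F [ 0.54 -0.14  0.69] T [ 0.041 -0.007  0.021] g -0.005 q7 0.27
```

```bash
python3 -c "
from h import *
show('side',(280,150,360,210),10,'s4.png')
show('side',(160,0,480,240),2.5,'s5.png')"
```

```text
(no output)
```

View pics/s4.png

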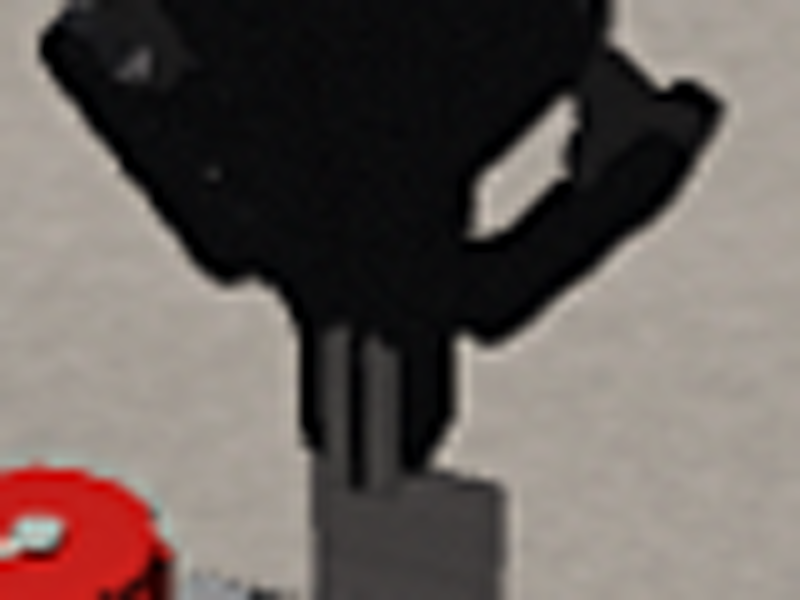

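View pics/s5.png

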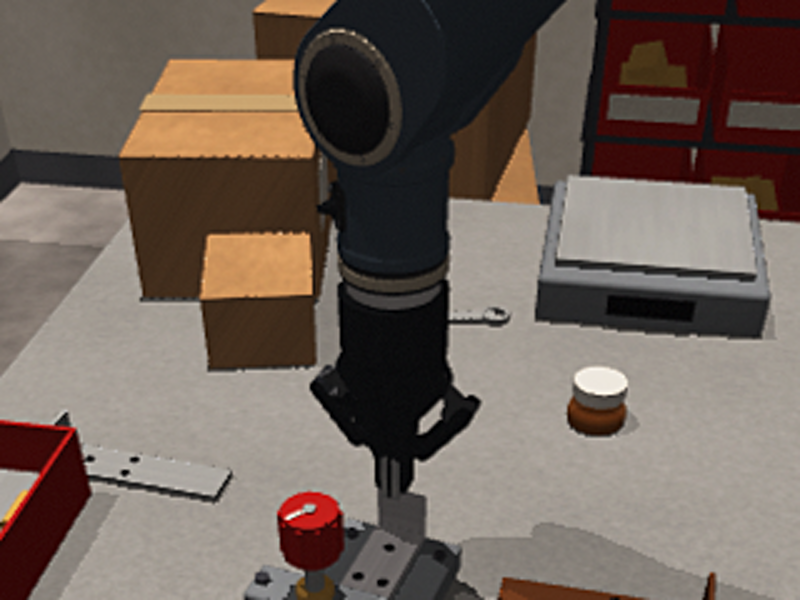

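The pictures and the reported TCP disagree. The fingertips show about 55 crop pixels (roughly 27 mm in height) above the projected TCP, and the flange didn't move. I'll lift, back off, and check the height by touching bare table gently.

step_arm(
  motion=[
    {"hand":-1,"dx":0,"dy":0,"dz":-0.03,"twist":0},
    {"hand":-1,"dx":0,"dy":0,"dz":-0.02,"twist":0},
    {"hand":-1,"dx":-0.03,"dy":0,"dz":0,"twist":0},
    {"hand":-1,"dx":-0.04,"dy":0,"dz":0,"twist":0},
    {"hand":-1,"dx":-0.01,"dy":0,"dz":0,"twist":0},
    {"hand":-1,"dx":0,"dy":0,"dz":0.04,"twist":0},
    {"hand":-1,"dx":0,"dy":0,"dz":0.02,"twist":0},
    {"hand":-1,"dx":0,"dy":0,"dz":0.01,"twist":0},
    {"hand":-1,"dx":0,"dy":0,"dz":0.008,"twist":0},
    {"hand":-1,"dx":0,"dy":0,"dz":0,"twist":0},
  ],
)

```text
time: 6.7
position: [0.5238, -0.1592, 0.013]
eef_rot: [0.773, 0.635, -0.0, -0.0]
ft_force: [-0.2, 0.5, 0.2]
grip_width: -0.0
```

```bash
python3 -c "
from h import *
st()
o=telemetry.get_obs()
show('side',(280,120,400,210),6,'s6.png',[o['position']])
show('top',(390,140,550,270),5,'t6.png',[o['position']])"
```

```text
t 6.7 pos [ 0.5238 -0.1592  0.013 ] jig mm [-226.9   -1.8] yaw x-jig deg 0.04 tilt [-0.0009  0.0002] F [-0.15  0.51  0.24] T [ 0.009 -0.017 -0.012] g -0.0 q7 0.45
```

View pics/s6.png

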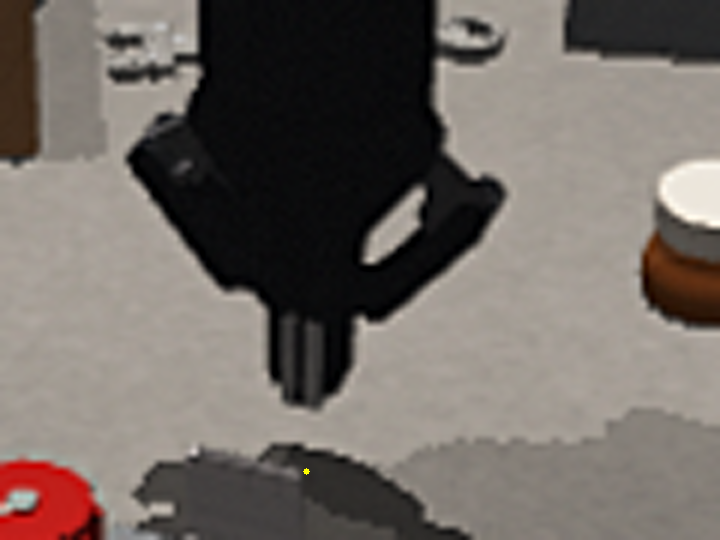

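View pics/t6.png

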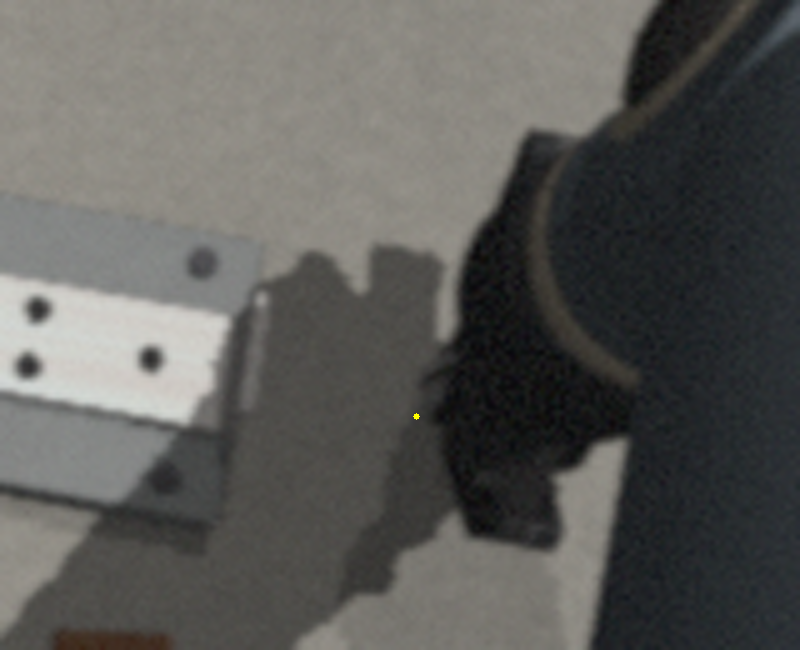

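```bash
python3 -c "
from h import *
a=np.array([475.7,215.3]);b=np.array([330.5,187.2])
q=least_squares(lambda v:np.r_[(proj('top',[v])-a).ravel(),(proj('side',[v])-b).ravel()],[.52,-.16,.03]);print(np.round(q.x,4),np.round(q.fun,1))
st()
# occlusion-free check: knob/jig vs. known jig heights
"
```

```text
[ 0.5279 -0.155   0.0459] [ 0.   1.5 -1.9 -0.5]
t 7.0 pos [ 0.5246 -0.1595  0.0142] jig mm [-227.    -2.6] yaw x-jig deg 0.04 tilt [ 0.0015 -0.0001] F [-0.1  -1.01 -0.53] T [-0.035  0.058 -0.004] g 0.0 q7 0.45
```

step_arm(
  motion=[
    {"hand":-1,"dx":0,"dy":0,"dz":0.004,"twist":0},
    {"hand":-1,"dx":0,"dy":0,"dz":0.004,"twist":0},
    {"hand":-1,"dx":0,"dy":0,"dz":0,"twist":0},
  ],
)

```text
time: 7.3
position: [0.5235, -0.1591, 0.0049]
eef_rot: [0.773, 0.635, -0.0, -0.001]
ft_force: [-0.4, -0.5, 0.2]
grip_width: -0.002
```

step_arm(
  motion=[
    {"hand":-1,"dx":0,"dy":0,"dz":0.003,"twist":0},
    {"hand":-1,"dx":0,"dy":0,"dz":0,"twist":0},
  ],
)

```text
time: 7.5
position: [0.5237, -0.1593, 0.0021]
eef_rot: [0.773, 0.635, -0.0, -0.0]
ft_force: [0.2, -0.2, -0.4]
grip_width: 0.0
```

step_arm(
  motion=[
    {"hand":-1,"dx":0,"dy":0,"dz":0.003,"twist":0},
    {"hand":-1,"dx":0,"dy":0,"dz":0,"twist":0},
  ],
)

```text
time: 7.7
position: [0.5237, -0.1593, -0.0009]
eef_rot: [0.773, 0.635, -0.0, -0.0]
ft_force: [0.3, 0.2, 0.2]
grip_width: 0.002
```

step_arm(
  motion=[
    {"hand":-1,"dx":0,"dy":0,"dz":0.003,"twist":0},
    {"hand":-1,"dx":0,"dy":0,"dz":0,"twist":0},
  ],
)

```text
time: 7.9
position: [0.5237, -0.1593, -0.0039]
eef_rot: [0.773, 0.635, -0.0, -0.0]
ft_force: [0.3, 0.4, -0.4]
grip_width: -0.001
```

There's no contact at a reported z of -4 mm, so the reported height really is biased. I'll keep going down to find the table.

step_arm(
  motion=[
    {"hand":-1,"dx":0,"dy":0,"dz":0.004,"twist":0},
    {"hand":-1,"dx":0,"dy":0,"dz":0.003,"twist":0},
    {"hand":-1,"dx":0,"dy":0,"dz":0,"twist":0},
  ],
)

```text
time: 8.2
position: [0.5235, -0.1593, -0.0111]
eef_rot: [0.773, 0.635, -0.0, -0.0]
ft_force: [-0.3, -0.0, 0.8]
grip_width: -0.001
```

step_arm(
  motion=[
    {"hand":-1,"dx":0,"dy":0,"dz":0.002,"twist":0},
    {"hand":-1,"dx":0,"dy":0,"dz":0.002,"twist":0},
    {"hand":-1,"dx":0,"dy":0,"dz":0,"twist":0},
  ],
)

```text
time: 8.5
position: [0.5238, -0.1593, -0.0148]
eef_rot: [0.773, 0.635, -0.0, -0.0]
ft_force: [0.3, -0.6, -0.6]
grip_width: 0.004
```

step_arm(
  motion=[
    {"hand":-1,"dx":0,"dy":0,"dz":0.002,"twist":0},
    {"hand":-1,"dx":0,"dy":0,"dz":0,"twist":0},
  ],
)

```text
time: 8.7
position: [0.5238, -0.1593, -0.0167]
eef_rot: [0.773, 0.635, -0.0, -0.0]
ft_force: [0.1, 0.4, 0.3]
grip_width: -0.003
```

step_arm(
  motion=[
    {"hand":-1,"dx":0,"dy":0,"dz":0.002,"twist":0},
    {"hand":-1,"dx":0,"dy":0,"dz":0,"twist":0},
  ],
)

```text
time: 8.9
position: [0.5238, -0.1593, -0.0188]
eef_rot: [0.773, 0.635, -0.0, -0.0]
ft_force: [0.2, 0.9, -1.0]
grip_width: 0.003
```

```bash
python3 -c "
from h import *
st()
o=telemetry.get_obs();print(o['qpos'])
show('side',(280,120,400,210),6,'s7.png',[o['position']])"
```

```text
t 8.9 pos [ 0.5238 -0.1593 -0.0188] jig mm [-227.    -1.8] yaw x-jig deg 0.04 tilt [-0.0004  0.0002] F [ 0.24  0.9  -0.96] T [ 0.022 -0.002 -0.004] g 0.003 q7 0.49
[-0.17765849  0.6032497   0.52517609  2.03263813 -0.50151333  0.63320762
  0.48838882]
```

View pics/s7.png

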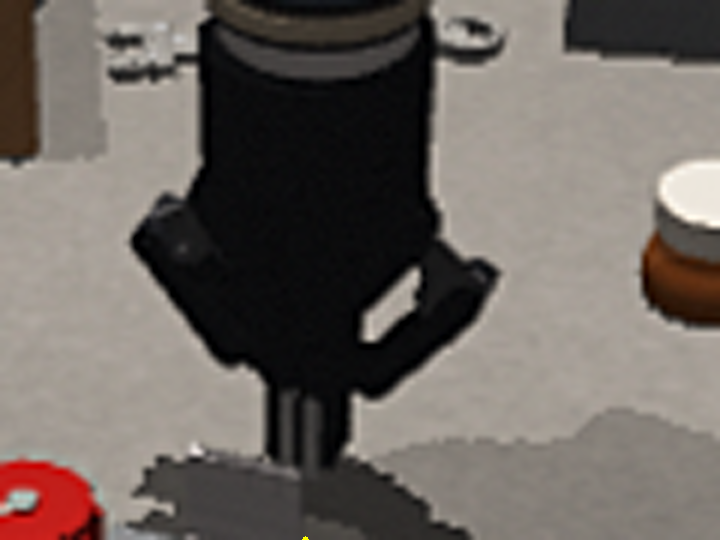

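step_arm(
  motion=[
    {"hand":-1,"dx":0,"dy":0,"dz":0.002,"twist":0},
    {"hand":-1,"dx":0,"dy":0,"dz":0.002,"twist":0},
    {"hand":-1,"dx":0,"dy":0,"dz":0,"twist":0},
  ],
)

```text
time: 9.3
position: [0.5237, -0.1593, -0.0229]
eef_rot: [0.773, 0.635, -0.0, -0.0]
ft_force: [0.5, 0.4, -1.1]
grip_width: -0.001
```

step_arm(
  motion=[
    {"hand":-1,"dx":0,"dy":0,"dz":0.0015,"twist":0},
    {"hand":-1,"dx":0,"dy":0,"dz":0,"twist":0},
  ],
)

```text
time: 9.5
position: [0.5238, -0.1593, -0.0242]
eef_rot: [0.773, 0.635, -0.0, -0.0]
ft_force: [1.3, 1.0, 0.9]
grip_width: 0.003
```

step_arm(
  motion=[
    {"hand":-1,"dx":0,"dy":0,"dz":0.0015,"twist":0},
    {"hand":-1,"dx":0,"dy":0,"dz":0,"twist":0},
  ],
)

```text
time: 9.7
position: [0.5239, -0.1593, -0.0257]
eef_rot: [0.773, 0.635, -0.0, -0.0]
ft_force: [0.1, 0.6, 0.2]
grip_width: 0.001
```

step_arm(
  motion=[
    {"hand":-1,"dx":0,"dy":0,"dz":0.0015,"twist":0},
    {"hand":-1,"dx":0,"dy":0,"dz":0,"twist":0},
  ],
)

```text
time: 9.9
position: [0.5238, -0.1593, -0.0272]
eef_rot: [0.773, 0.635, -0.0, -0.0]
ft_force: [-0.3, -0.4, 0.2]
grip_width: 0.001
```

step_arm(
  motion=[
    {"hand":-1,"dx":0,"dy":0,"dz":0.0015,"twist":0},
    {"hand":-1,"dx":0,"dy":0,"dz":0,"twist":0},
  ],
)

```text
time: 10.1
position: [0.5238, -0.1593, -0.0287]
eef_rot: [0.773, 0.635, -0.0, -0.0]
ft_force: [-0.2, -0.3, -0.2]
grip_width: 0.004
```

step_arm(
  motion=[
    {"hand":-1,"dx":0,"dy":0,"dz":0.0015,"twist":0},
    {"hand":-1,"dx":0,"dy":0,"dz":0,"twist":0},
  ],
)

```text
time: 10.3
position: [0.5238, -0.1593, -0.0302]
eef_rot: [0.773, 0.635, -0.0, -0.0]
ft_force: [-0.7, 0.5, -0.4]
grip_width: 0.0
```

step_arm(
  motion=[
    {"hand":-1,"dx":0,"dy":0,"dz":0.0015,"twist":0},
    {"hand":-1,"dx":0,"dy":0,"dz":0,"twist":0},
  ],
)

```text
time: 10.5
position: [0.5239, -0.1593, -0.0317]
eef_rot: [0.773, 0.635, -0.0, -0.0]
ft_force: [-0.3, 0.4, 0.5]
grip_width: 0.001
```

```bash
python3 -c "
from h import *
st()
o=telemetry.get_obs();print(o['qpos'])
show('side',(280,120,400,210),6,'s8.png',[o['position']])"
```

```text
t 10.5 pos [ 0.5239 -0.1593 -0.0317] jig mm [-227.    -1.8] yaw x-jig deg 0.04 tilt [-0.0003  0.0002] F [-0.25  0.42  0.54] T [ 0.107  0.028 -0.037] g 0.001 q7 0.5
[-0.16369969  0.62328291  0.50701477  2.03616388 -0.51849478  0.60902625
  0.50229609]
```

View pics/s8.png

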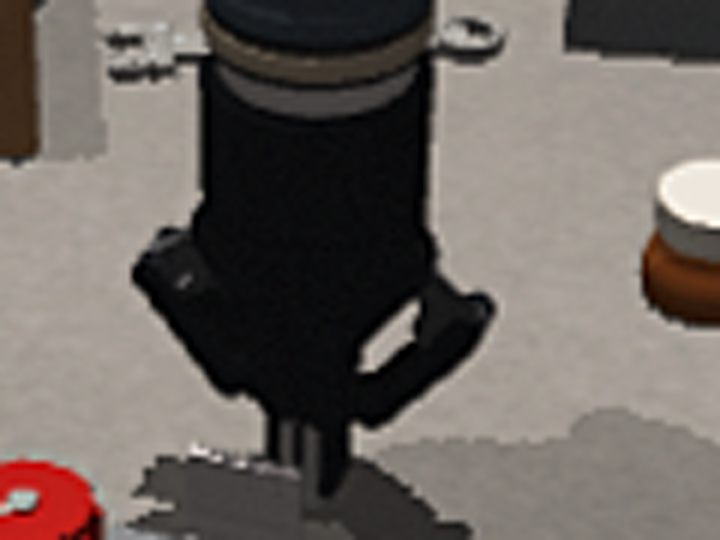

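The tips are now partly hidden behind the flange and low. The true height is about 30 mm above what's reported. I'll raise to a reported z of 0.010 (about 0.04 true) and push.

step_arm(
  motion=[
    {"hand":-1,"dx":0,"dy":-0.002,"dz":-0.02,"twist":0},
    {"hand":-1,"dx":0,"dy":0,"dz":-0.022,"twist":0},
    {"hand":-1,"dx":0.02,"dy":0,"dz":0,"twist":0},
    {"hand":-1,"dx":0.02,"dy":0,"dz":0,"twist":0},
    {"hand":-1,"dx":0.01,"dy":0,"dz":0,"twist":0},
    {"hand":-1,"dx":0.005,"dy":0,"dz":0,"twist":0},
    {"hand":-1,"dx":0.005,"dy":0,"dz":0,"twist":0},
    {"hand":-1,"dx":0,"dy":0,"dz":0,"twist":0},
  ],
)

```text
time: 11.4
position: [0.5335, -0.1003, 0.0104]
eef_rot: [0.773, 0.635, -0.0, -0.0]
ft_force: [0.1, 0.1, 0.1]
grip_width: -0.002
```

```bash
python3 -c "
from h import *
st()
o=telemetry.get_obs()
show('side',(235,150,395,280),5,'s9.png',[o['position']])"
```

```text
t 11.4 pos [ 0.5335 -0.1003  0.0104] jig mm [-167.2    0.2] yaw x-jig deg 0.02 tilt [-0.0003 -0.0001] F [0.07 0.09 0.14] T [ 0.024 -0.003  0.021] g -0.002 q7 0.35
```

View pics/s9.png

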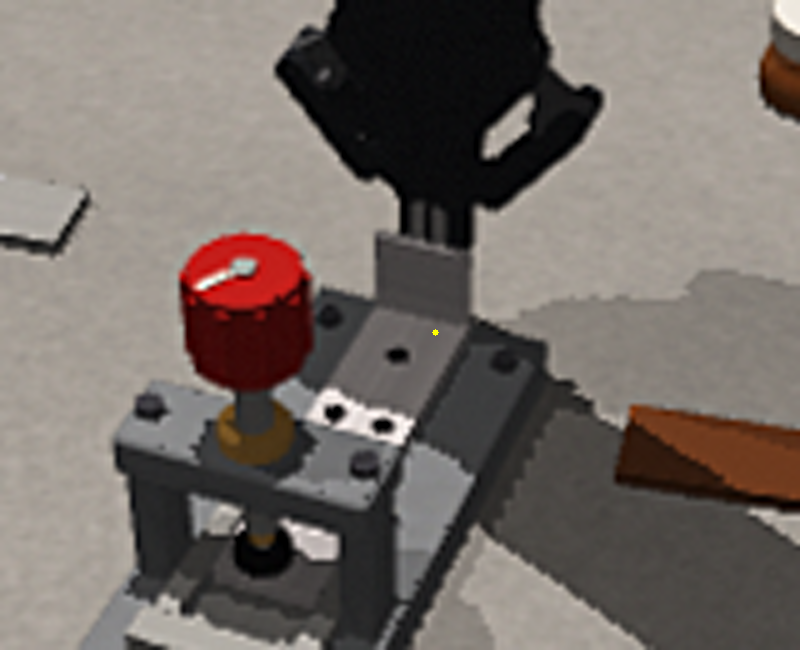

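The bracket is moving: its hole went from (403,345) to (397,355). Carrying on.

step_arm(
  motion=[
    {"hand":-1,"dx":0.004,"dy":0,"dz":0,"twist":0},
    {"hand":-1,"dx":0.004,"dy":0,"dz":0,"twist":0},
    {"hand":-1,"dx":0.004,"dy":0,"dz":0,"twist":0},
    {"hand":-1,"dx":0.004,"dy":0,"dz":0,"twist":0},
    {"hand":-1,"dx":0.004,"dy":0,"dz":0,"twist":0},
    {"hand":-1,"dx":0.004,"dy":0,"dz":0,"twist":0},
    {"hand":-1,"dx":0,"dy":0,"dz":0,"twist":0},
  ],
)

```text
time: 12.2
position: [0.5385, -0.0755, 0.0104]
eef_rot: [0.772, 0.635, 0.0, -0.0]
ft_force: [-0.5, 0.1, 1.3]
grip_width: 0.001
```

step_arm(
  motion=[
    {"hand":-1,"dx":0.001,"dy":0,"dz":0,"twist":0},
    {"hand":-1,"dx":0.001,"dy":0,"dz":0,"twist":0},
    {"hand":-1,"dx":0.001,"dy":0,"dz":0,"twist":0},
  ],
)

```text
time: 12.5
position: [0.5388, -0.0739, 0.0105]
eef_rot: [0.773, 0.635, -0.0, 0.0]
ft_force: [0.2, -1.5, 0.2]
grip_width: -0.002
```

step_arm(
  motion=[
    {"hand":-1,"dx":0.001,"dy":0,"dz":0,"twist":0},
    {"hand":-1,"dx":0.001,"dy":0,"dz":0,"twist":0},
  ],
)

```text
time: 12.7
position: [0.5392, -0.0718, 0.0105]
eef_rot: [0.773, 0.635, -0.0, -0.0]
ft_force: [0.0, -1.8, -1.1]
grip_width: -0.003
```

step_arm(
  motion=[
    {"hand":-1,"dx":0.001,"dy":0,"dz":0,"twist":0},
    {"hand":-1,"dx":0.001,"dy":0,"dz":0,"twist":0},
  ],
)

```text
time: 12.9
position: [0.5397, -0.0697, 0.0105]
eef_rot: [0.773, 0.635, -0.0, -0.0]
ft_force: [-0.8, -3.5, 0.6]
grip_width: 0.003
```

step_arm(
  motion=[
    {"hand":-1,"dx":0.001,"dy":0,"dz":0,"twist":0},
    {"hand":-1,"dx":0,"dy":0,"dz":0,"twist":0},
  ],
)

```text
time: 13.1
position: [0.5396, -0.0697, 0.0105]
eef_rot: [0.773, 0.634, -0.0, 0.0]
ft_force: [-0.9, -3.9, -0.1]
grip_width: 0.001
```

step_arm(
  motion=[
    {"hand":-1,"dx":0.001,"dy":0,"dz":0,"twist":0},
    {"hand":-1,"dx":0,"dy":0,"dz":0,"twist":0},
  ],
)

```text
time: 13.3
position: [0.5395, -0.0697, 0.0105]
eef_rot: [0.773, 0.634, -0.001, 0.001]
ft_force: [-1.3, -6.0, 0.8]
grip_width: -0.0
```

```bash
python3 -c "
from h import *
st()
show('side',(235,150,395,310),3.75,'s10.png')"
```

```text
t 13.3 pos [ 0.5395 -0.0697  0.0105] jig mm [-136.     0.3] yaw x-jig deg -0.04 tilt [-0.0005 -0.0021] F [-1.27 -5.96  0.77] T [-1.349  0.312 -0.013] g -0.0 q7 0.29
```

View pics/s10.png

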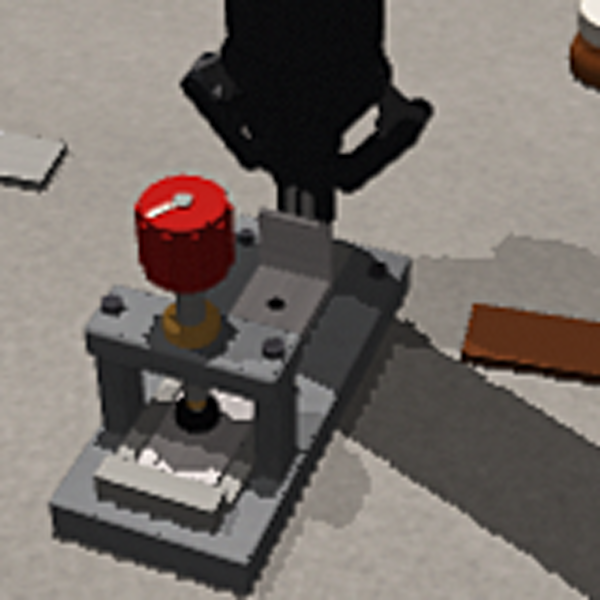

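Firm stop: the TCP is at jig -136, exactly where home was predicted, and the force is rising without motion. Backing off, going up and opening.

step_arm(
  motion=[
    {"hand":-1,"dx":-0.02,"dy":0,"dz":0,"twist":0},
    {"hand":-1,"dx":-0.025,"dy":0,"dz":0,"twist":0},
    {"hand":-1,"dx":0,"dy":0,"dz":-0.04,"twist":0},
    {"hand":-1,"dx":0,"dy":0,"dz":-0.045,"twist":0},
    {"hand":1,"dx":0,"dy":0,"dz":-0.045,"twist":-8.5},
    {"hand":1,"dx":0,"dy":0,"dz":-0.04,"twist":-8.5},
    {"hand":1,"dx":0,"dy":0,"dz":-0.02,"twist":-8.5},
    {"hand":1,"dx":0,"dy":0,"dz":0,"twist":-8.5},
    {"hand":1,"dx":0,"dy":0,"dz":0,"twist":-8.5},
    {"hand":1,"dx":0,"dy":0,"dz":0,"twist":-8.5},
    {"hand":1,"dx":0,"dy":0,"dz":0,"twist":-8.5},
    {"hand":1,"dx":0,"dy":0,"dz":0,"twist":0},
  ],
)

```text
time: 14.55
position: [0.5315, -0.1107, 0.2006]
eef_rot: [0.356, 0.935, 0.001, -0.0]
ft_force: [-0.4, -0.3, 0.2]
grip_width: 0.999
```

```bash
python3 -c "
from h import *
st((0,0,200))
o=telemetry.get_obs()
show('side',(200,60,400,260),3,'s11.png',[o['position']])
show('top',(290,140,490,270),4,'t11.png',[o['position']])
from scipy.optimize import brentq
for pos,row in(((.5238,-.1592,.013),187),((.5239,-.1326,.039),184.7),((.5395,-.0807,.0414),198.5),((.5238,-.1593,-.0317),201.5)):
  print(pos, brentq(lambda z:proj('side',[[pos[0],pos[1],z]])[0,1]-row,-.1,.2)-pos[2])
"
```

```text
t 14.55 pos [ 0.5315 -0.1107  0.2006] jig mm [-177.8    0.2] yaw x-jig deg 59.58 tilt [0.0003 0.0018] F [-0.38 -0.32  0.23] T [0.062 0.003 0.007] g 0.999 q7 1.13
tool shift mm [ 89.9 153.4   0.9]
(0.5238, -0.1592, 0.013) 0.02955133699381706
(0.5239, -0.1326, 0.039) 0.02892185707724993
(0.5395, -0.0807, 0.0414) 0.029256809218540646
(0.5238, -0.1593, -0.0317) 0.03513298226440376
```

View pics/s11.png

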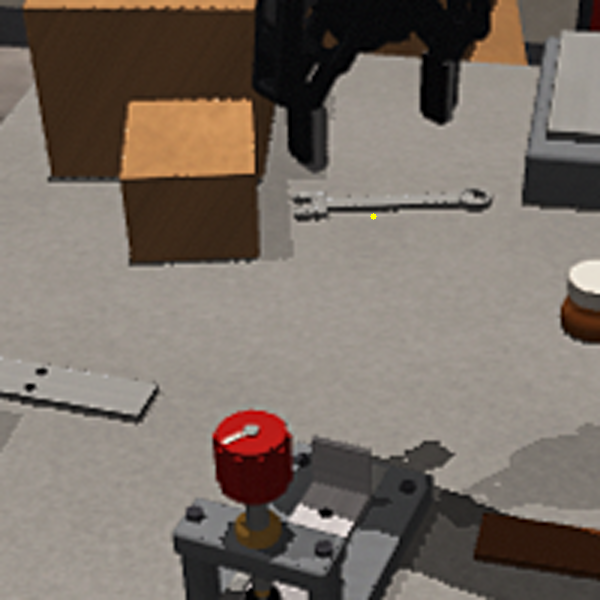

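View pics/t11.png

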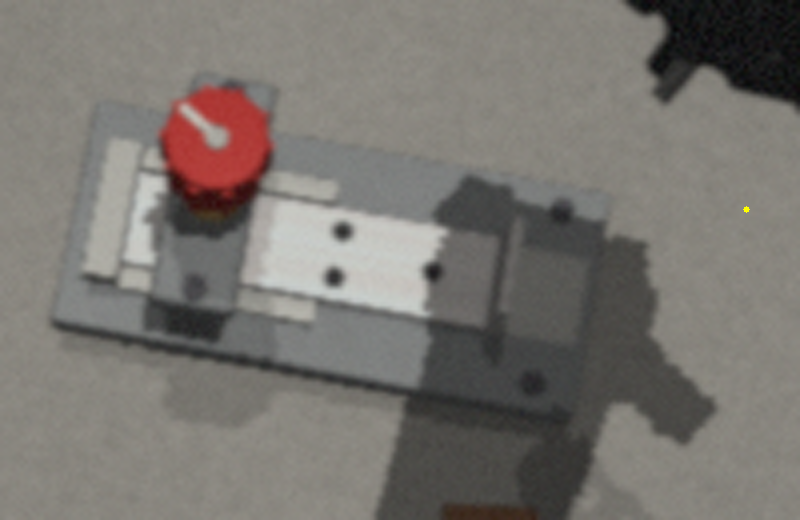

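The bracket is home: its end meets the stop at (130,230) in the top crop. The fingertips consistently sit 29 mm higher than reported. Moving over the knob.

step_arm(
  motion=[
    {"hand":1,"dx":0.0225,"dy":0.0384,"dz":0,"twist":0},
    {"hand":1,"dx":0.0225,"dy":0.0384,"dz":0,"twist":0},
    {"hand":1,"dx":0.0225,"dy":0.0384,"dz":0,"twist":0},
    {"hand":1,"dx":0.0225,"dy":0.0384,"dz":0,"twist":0},
    {"hand":1,"dx":0,"dy":0,"dz":0,"twist":0},
  ],
)

```text
time: 15.25
position: [0.5668, 0.0716, 0.1999]
eef_rot: [0.351, 0.936, 0.002, -0.001]
ft_force: [-0.0, -0.0, -0.5]
grip_width: 1.002
```

```bash
python3 -c "
from h import *
st((0,0,104))
o=telemetry.get_obs()
show('side',(200,60,400,260),3,'s12.png',[o['position'],o['position']+[0,0,.029]])"
```

```text
t 15.25 pos [0.5668 0.0716 0.1999] jig mm [7.9 1. ] yaw x-jig deg 60.14 tilt [-0.0004  0.0034] F [-0.01 -0.03 -0.49] T [-0.091 -0.017  0.018] g 1.002 q7 0.8
tool shift mm [-5.1 -6.5 95.8]
```

View pics/s12.png

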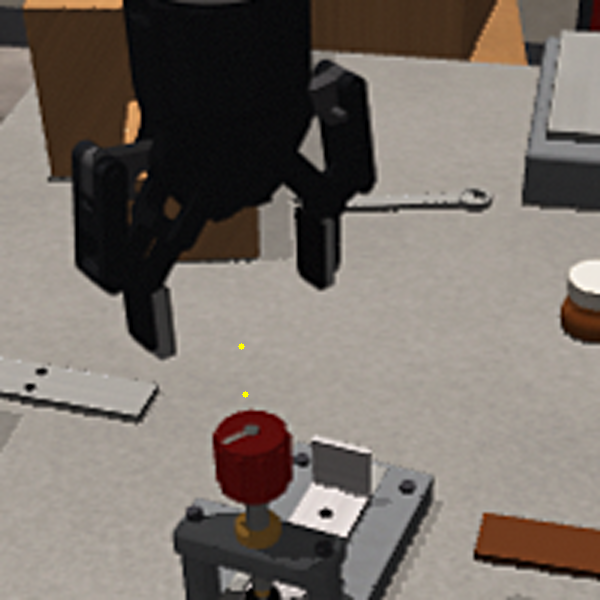

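step_arm(
  motion=[
    {"hand":1,"dx":-0.005,"dy":-0.0065,"dz":0,"twist":0},
    {"hand":1,"dx":0,"dy":0,"dz":0.02,"twist":0},
    {"hand":1,"dx":0,"dy":0,"dz":0.02,"twist":0},
    {"hand":1,"dx":0,"dy":0,"dz":0,"twist":0},
  ],
)

```text
time: 15.75
position: [0.5635, 0.0516, 0.1583]
eef_rot: [0.358, 0.934, -0.002, -0.002]
ft_force: [-0.9, -0.1, -0.8]
grip_width: 1.0
```

```bash
python3 -c "
from h import *
st((0,0,104))
show('side',(220,120,380,280),3.75,'s13.png')
show('top',(290,120,450,250),5,'t13.png')"
```

```text
t 15.75 pos [0.5635 0.0516 0.1583] jig mm [-12.4   0.4] yaw x-jig deg 59.29 tilt [-0.0051 -0.0016] F [-0.9  -0.11 -0.8 ] T [0.016 0.055 0.029] g 1.0 q7 0.84
tool shift mm [ 5.8 11.1 54.3]
```

View pics/s13.png

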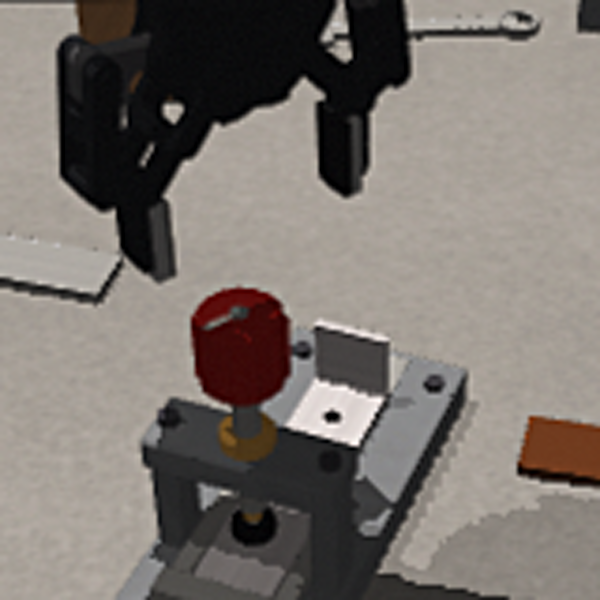

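View pics/t13.png

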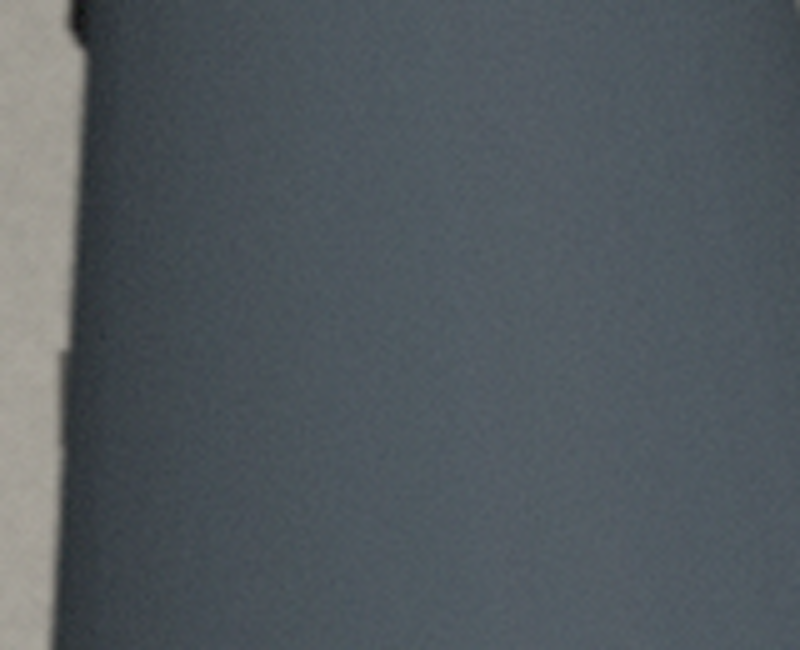

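step_arm(
  motion=[
    {"hand":1,"dx":0,"dy":0,"dz":0,"twist":0},
    {"hand":1,"dx":0,"dy":0,"dz":0,"twist":0},
  ],
)

```text
time: 16.05
position: [0.5664, 0.0541, 0.1616]
eef_rot: [0.356, 0.934, 0.001, 0.001]
ft_force: [0.0, 0.2, -0.5]
grip_width: 1.0
```

```bash
python3 -c "
from h import *
st((0,0,104))"
```

```text
t 16.05 pos [0.5664 0.0541 0.1616] jig mm [-9.4 -2. ] yaw x-jig deg 59.5 tilt [0.0019 0.0005] F [ 0.04  0.25 -0.54] T [ 0.032  0.015 -0.001] g 1.0 q7 0.84
tool shift mm [ 6.6  7.  57.6]
```

step_arm(
  motion=[
    {"hand":1,"dx":0.0033,"dy":0.0035,"dz":0,"twist":0},
    {"hand":1,"dx":0.0033,"dy":0.0035,"dz":0,"twist":0},
    {"hand":1,"dx":0,"dy":0,"dz":0,"twist":0},
    {"hand":1,"dx":0,"dy":0,"dz":0,"twist":0},
    {"hand":1,"dx":0,"dy":0,"dz":0,"twist":0},
  ],
)

```text
time: 16.55
position: [0.5654, 0.064, 0.1605]
eef_rot: [0.356, 0.935, -0.0, -0.0]
ft_force: [0.6, -0.5, 0.1]
grip_width: 1.0
```

```bash
python3 -c "
from h import *
st((0,0,104))
show('side',(220,120,380,280),3.75,'s14.png')
"
```

```text
t 16.55 pos [0.5654 0.064  0.1605] jig mm [0.2 0.9] yaw x-jig deg 59.54 tilt [-0.0001 -0.0001] F [ 0.59 -0.46  0.07] T [-0.062 -0.028  0.02 ] g 1.0 q7 0.82
tool shift mm [-0.9  0.3 56.5]
```

View pics/s14.png

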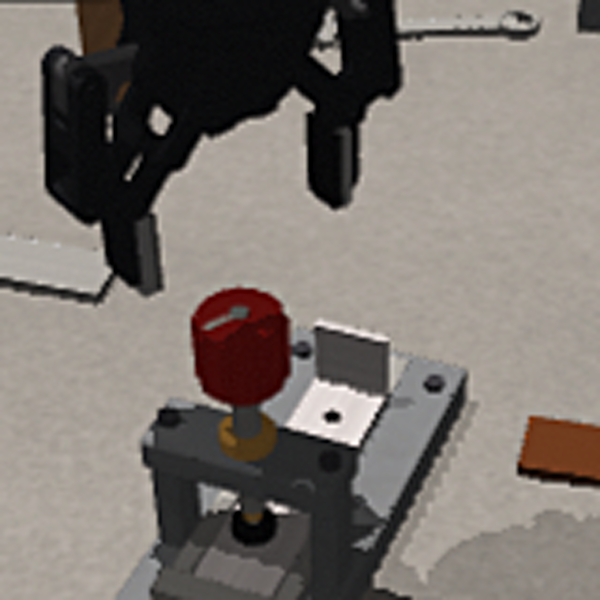

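The jaws straddle the knob squarely: tips at (145,285) and (340,200), knob at (240,345). Descending and gripping.

step_arm(
  motion=[
    {"hand":1,"dx":-0.001,"dy":0,"dz":0.015,"twist":0},
    {"hand":1,"dx":0,"dy":0,"dz":0.015,"twist":0},
    {"hand":1,"dx":0,"dy":0,"dz":0.015,"twist":0},
    {"hand":1,"dx":0,"dy":0,"dz":0.01,"twist":0},
    {"hand":1,"dx":0,"dy":0,"dz":0,"twist":0},
    {"hand":1,"dx":0,"dy":0,"dz":0,"twist":0},
    {"hand":1,"dx":0,"dy":0,"dz":0,"twist":0},
  ],
)

```text
time: 17.3
position: [0.5669, 0.0634, 0.1063]
eef_rot: [0.356, 0.934, 0.0, 0.001]
ft_force: [-0.5, 0.8, 0.7]
grip_width: 0.999
```

```bash
python3 -c "
from h import *
st((0,0,104))
show('side',(220,120,380,280),3.75,'s15.png')
"
```

```text
t 17.3 pos [0.5669 0.0634 0.1063] jig mm [-0.2 -0.6] yaw x-jig deg 59.53 tilt [0.0015 0.0004] F [-0.47  0.8   0.65] T [-0.013 -0.027 -0.01 ] g 0.999 q7 0.86
tool shift mm [ 0.6 -0.2  2.3]
```

View pics/s15.png

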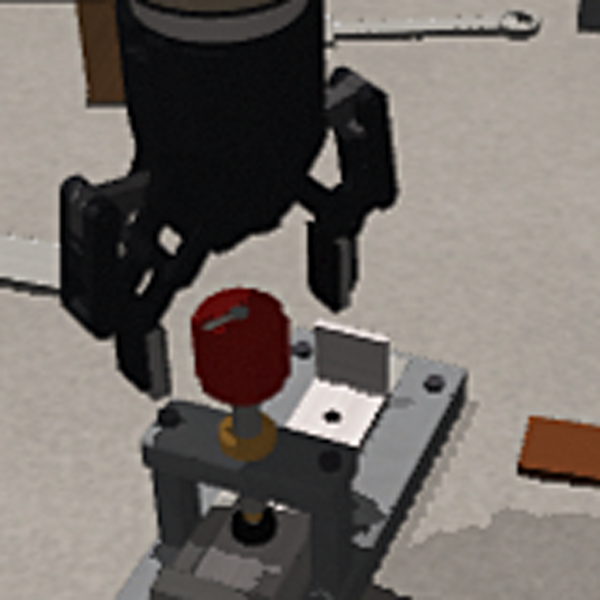

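step_arm(
  motion=[
    {"hand":-1,"dx":0,"dy":0,"dz":0,"twist":0},
    {"hand":-1,"dx":0,"dy":0,"dz":0,"twist":0},
    {"hand":-1,"dx":0,"dy":0,"dz":0,"twist":0},
    {"hand":-1,"dx":0,"dy":0,"dz":0,"twist":0},
    {"hand":-1,"dx":0,"dy":0,"dz":0,"twist":0},
    {"hand":-1,"dx":0,"dy":0,"dz":0,"twist":0},
  ],
  force=50,
)

```text
time: 17.95
position: [0.5669, 0.0641, 0.1061]
eef_rot: [0.356, 0.935, 0.001, 0.001]
ft_force: [0.6, 1.8, 5.0]
grip_width: 0.43
```

```bash
python3 -c "
from h import *
st((0,0,104))
show('side',(220,120,380,280),3.75,'s16.png')
"
```

```text
t 17.95 pos [0.5669 0.0641 0.1061] jig mm [ 0.5 -0.5] yaw x-jig deg 59.56 tilt [0.0015 0.001 ] F [0.62 1.78 5.04] T [ 0.377 -0.049 -0.072] g 0.43 q7 0.86
tool shift mm [ 0.2 -0.7  2.1]
```

View pics/s16.png

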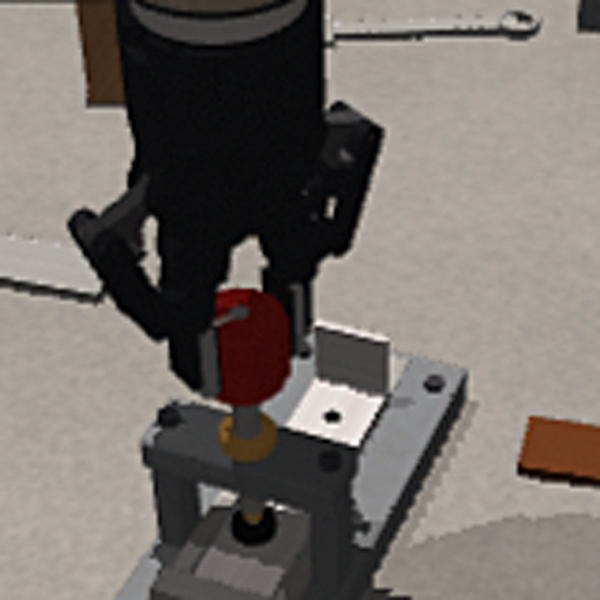

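Firm grip: opening 0.43 × 85 mm ≈ 37 mm. I'll turn clockwise, sinking 0.14 mm per degree; the first 24° cannot reach touch.

step_arm(
  motion=[
    {"hand":-1,"dx":0,"dy":0,"dz":0.00056,"twist":4},
    {"hand":-1,"dx":0,"dy":0,"dz":0.00056,"twist":4},
    {"hand":-1,"dx":0,"dy":0,"dz":0.00056,"twist":4},
    {"hand":-1,"dx":0,"dy":0,"dz":0.00056,"twist":4},
  ],
)

```text
time: 18.4
position: [0.5671, 0.0643, 0.1039]
eef_rot: [0.483, 0.876, 0.001, 0.001]
ft_force: [0.8, 2.1, 4.7]
grip_width: 0.432
```

```bash
cat > m.py <<'E'
from h import *
st((0,0,104))
E
python3 m.py
```

```text
t 18.4 pos [0.5671 0.0643 0.1039] jig mm [ 0.8 -0.7] yaw x-jig deg 43.48 tilt [0.0019 0.0009] F [0.8  2.08 4.67] T [ 0.453 -0.135  0.309] g 0.432 q7 0.61
tool shift mm [-0.1 -1.  -0.1]
```

step_arm(
  motion=[
    {"hand":-1,"dx":0,"dy":0,"dz":0.00028,"twist":2},
    {"hand":-1,"dx":0,"dy":0,"dz":0.00028,"twist":2},
    {"hand":-1,"dx":0,"dy":0,"dz":0.00028,"twist":2},
  ],
)

```text
time: 18.7
position: [0.5672, 0.0643, 0.103]
eef_rot: [0.528, 0.849, 0.001, 0.001]
ft_force: [1.5, 3.3, 4.4]
grip_width: 0.424
```

```bash
python3 m.py; python3 -c "
from h import *
show('side',(220,120,380,280),3.75,'s17.png')
"
```

```text
t 18.7 pos [0.5672 0.0643 0.103 ] jig mm [ 0.8 -0.8] yaw x-jig deg 37.51 tilt [0.0021 0.001 ] F [1.52 3.34 4.39] T [ 0.557 -0.217  0.146] g 0.424 q7 0.52
tool shift mm [-0.2 -1.1 -1. ]
```

View pics/s17.png

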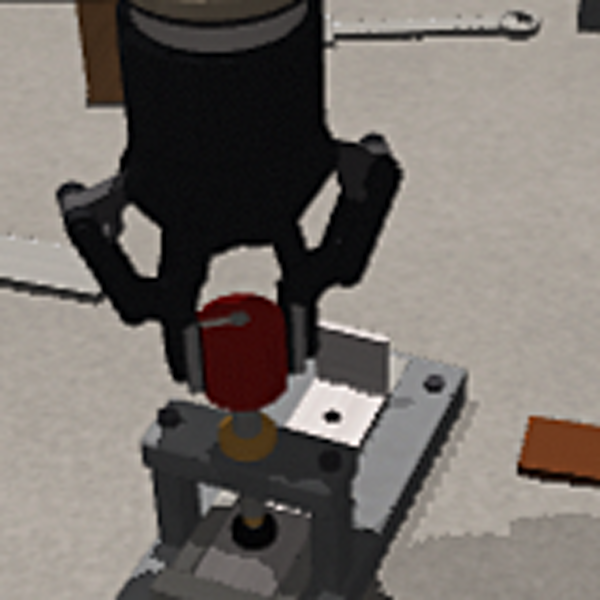

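The mark turned and the knob sank with the hand. Next I'll estimate the foot gap from a close crop before feeling for touch.

```bash
python3 -c "
from h import *
p=np.load('jig.npy')
im=read_camera('side')['frame'][:,:,::-1]
x0,y0,x1,y1=255,235,325,285
f=11
im=cv2.resize(im[y0:y1,x0:x1],None,fx=f,fy=f,interpolation=cv2.INTER_CUBIC)
im=cv2.convertScaleAbs(im,alpha=1.8,beta=20)
raw=im.copy()
t=np.linspace(0,2*np.pi,60)
for h,col in((32,(0,255,0)),(40,(0,255,255)),(44,(255,0,255))):
  P=j2w(np.c_[11*np.cos(t),11*np.sin(t),0*t+h],*p)
  u=((proj('side',P)-[x0,y0]+.5)*f).astype(int)
  cv2.polylines(im,[u],True,col,1)
P=j2w([(35,-20,32),(35,20,32),(-40,20,32),(-40,-20,32)],*p);u=((proj('side',P)-[x0,y0]+.5)*f).astype(int);cv2.polylines(im,[u],True,(255,128,0),1)
cv2.imwrite('pics/f1.png',im);cv2.imwrite('pics/f1raw.png',raw)
"
```

```text
(no output)
```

View pics/f1.png

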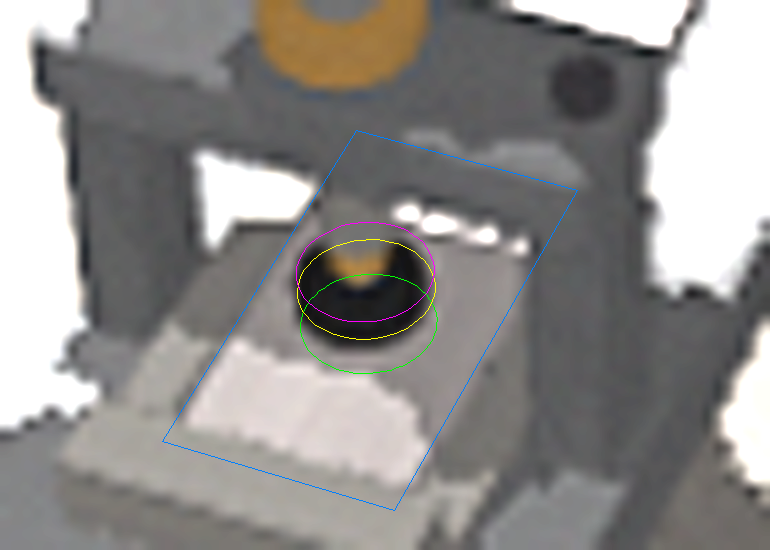

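View pics/f1raw.png

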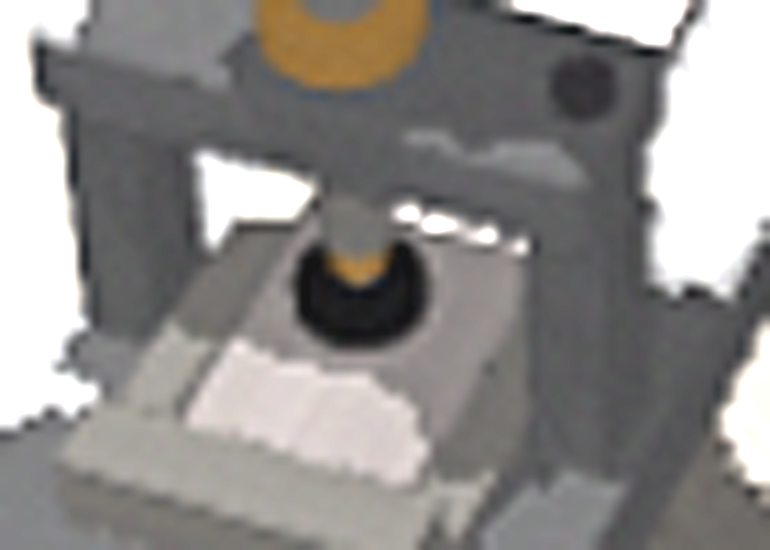

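The foot's lower rim is at about (360,348) in the crop. Against the projected rims that puts it about 38 mm up, a gap of about 6 mm, so touch should come roughly 40° further on. I'll make 16° coarse, then one-row steps to log the torque baseline.

step_arm(
  motion=[
    {"hand":-1,"dx":0,"dy":0,"dz":0.00056,"twist":4},
    {"hand":-1,"dx":0,"dy":0,"dz":0.00056,"twist":4},
    {"hand":-1,"dx":0,"dy":0,"dz":0.00056,"twist":4},
    {"hand":-1,"dx":0,"dy":0,"dz":0.00028,"twist":2},
    {"hand":-1,"dx":0,"dy":0,"dz":0.00028,"twist":2},
  ],
)

```text
time: 19.35
position: [0.5674, 0.0644, 0.1008]
eef_rot: [0.641, 0.768, 0.001, 0.001]
ft_force: [1.3, 4.0, 5.8]
grip_width: 0.433
```

```bash
cat > l.py <<'E'
from station import telemetry
import numpy as np
from scipy.spatial.transform import Rotation as Ro
o=telemetry.get_obs();R=Ro.from_quat(o["eef_rot"]).as_matrix()
print(round(float(o["time"]),2),round(float(np.degrees(np.arctan2(R[1,0],R[0,0])))-78.76,2),np.round(o["ft_torque"],3),np.round(o["ft_force"],1),"z",round(float(o["position"][2]),4),round(float(o["joint_efforts"][6]),3),file=open("log.txt","a"))
E
python3 l.py; cat log.txt
```

```text
19.35 21.5 [ 0.746 -0.399  0.203] [1.3 4.  5.8] z 0.1008 0.034
```

step_arm(
  motion=[
    {"hand":-1,"dx":0,"dy":0,"dz":0.00028,"twist":2},
  ],
)

```text
time: 19.45
position: [0.5675, 0.0643, 0.1005]
eef_rot: [0.654, 0.756, 0.001, 0.001]
ft_force: [2.4, 2.6, 5.7]
grip_width: 0.43
```

```bash
python3 l.py
```

step_arm(
  motion=[
    {"hand":-1,"dx":0,"dy":0,"dz":0.00028,"twist":2},
  ],
)

```text
time: 19.55
position: [0.5675, 0.0644, 0.1002]
eef_rot: [0.668, 0.745, 0.001, 0.001]
ft_force: [2.3, 3.5, 4.7]
grip_width: 0.429
```

```bash
python3 l.py
```

step_arm(
  motion=[
    {"hand":-1,"dx":0,"dy":0,"dz":0.00028,"twist":2},
  ],
)

```text
time: 19.65
position: [0.5675, 0.0644, 0.1]
eef_rot: [0.681, 0.733, 0.001, 0.001]
ft_force: [2.5, 4.5, 5.3]
grip_width: 0.429
```

```bash
python3 l.py
```

step_arm(
  motion=[
    {"hand":-1,"dx":0,"dy":0,"dz":0.00028,"twist":2},
  ],
)

```text
time: 19.75
position: [0.5676, 0.0644, 0.0997]
eef_rot: [0.693, 0.721, 0.001, 0.001]
ft_force: [3.3, 4.5, 5.2]
grip_width: 0.431
```

```bash
python3 l.py; cat log.txt
```

```text
19.35 21.5 [ 0.746 -0.399  0.203] [1.3 4.  5.8] z 0.1008 0.034
19.45 19.49 [ 0.687 -0.483  0.243] [2.4 2.6 5.7] z 0.1005 0.028
19.55 17.49 [ 0.806 -0.537  0.196] [2.3 3.5 4.7] z 0.1002 0.017
19.65 15.47 [ 0.826 -0.58   0.235] [2.5 4.5 5.3] z 0.1 0.03
19.75 13.47 [ 0.806 -0.543  0.228] [3.3 4.5 5.2] z 0.0997 0.026
```

step_arm(
  motion=[
    {"hand":-1,"dx":0,"dy":0,"dz":0.00028,"twist":2},
  ],
)

```text
time: 19.85
position: [0.5676, 0.0644, 0.0994]
eef_rot: [0.706, 0.709, 0.001, 0.001]
ft_force: [3.7, 2.4, 4.7]
grip_width: 0.433
```

```bash
python3 l.py
```

step_arm(
  motion=[
    {"hand":-1,"dx":0,"dy":0,"dz":0.00028,"twist":2},
  ],
)

```text
time: 19.95
position: [0.5676, 0.0644, 0.0991]
eef_rot: [0.718, 0.696, 0.001, 0.001]
ft_force: [2.8, 4.8, 4.7]
grip_width: 0.433
```

```bash
python3 l.py
```

step_arm(
  motion=[
    {"hand":-1,"dx":0,"dy":0,"dz":0.00028,"twist":2},
  ],
)

```text
time: 20.05
position: [0.5677, 0.0644, 0.0988]
eef_rot: [0.73, 0.683, 0.002, 0.001]
ft_force: [3.3, 4.8, 5.6]
grip_width: 0.427
```

```bash
python3 l.py
```

step_arm(
  motion=[
    {"hand":-1,"dx":0,"dy":0,"dz":0.00028,"twist":2},
  ],
)

```text
time: 20.15
position: [0.5677, 0.0644, 0.0986]
eef_rot: [0.742, 0.671, 0.002, 0.001]
ft_force: [3.3, 4.5, 4.2]
grip_width: 0.43
```

```bash
python3 l.py
```

step_arm(
  motion=[
    {"hand":-1,"dx":0,"dy":0,"dz":0.00028,"twist":2},
  ],
)

```text
time: 20.25
position: [0.5677, 0.0643, 0.0983]
eef_rot: [0.753, 0.658, 0.002, 0.001]
ft_force: [3.6, 4.2, 5.4]
grip_width: 0.431
```

```bash
python3 l.py
```

step_arm(
  motion=[
    {"hand":-1,"dx":0,"dy":0,"dz":0.00028,"twist":2},
  ],
)

```text
time: 20.35
position: [0.5678, 0.0643, 0.098]
eef_rot: [0.765, 0.644, 0.002, 0.001]
ft_force: [3.4, 4.6, 4.0]
grip_width: 0.431
```

```bash
python3 l.py; tail -6 log.txt
```

```text
19.85 11.47 [ 0.795 -0.624  0.21 ] [3.7 2.4 4.7] z 0.0994 0.018
19.95 9.47 [ 0.814 -0.689  0.199] [2.8 4.8 4.7] z 0.0991 0.025
20.05 7.47 [ 0.827 -0.637  0.188] [3.3 4.8 5.6] z 0.0988 0.024
20.15 5.47 [ 0.831 -0.658  0.233] [3.3 4.5 4.2] z 0.0986 0.023
20.25 3.47 [ 0.798 -0.694  0.238] [3.6 4.2 5.4] z 0.0983 0.022
20.35 1.46 [ 0.854 -0.732  0.218] [3.4 4.6 4. ] z 0.098 0.021
```

```bash
cat > foot.py <<'E'
import sys
from h import *
p=np.load('jig.npy')
im=read_camera('side')['frame'][:,:,::-1]
x0,y0,x1,y1=255,235,325,285
f=11
im=cv2.resize(im[y0:y1,x0:x1],None,fx=f,fy=f,interpolation=cv2.INTER_CUBIC)
im=cv2.convertScaleAbs(im,alpha=1.8,beta=20)
t=np.linspace(0,2*np.pi,60)
for h,col in((32,(0,255,0)),(40,(0,255,255))):
  P=j2w(np.c_[11*np.cos(t),11*np.sin(t),0*t+h],*p)
  u=((proj('side',P)-[x0,y0]+.5)*f).astype(int)
  cv2.polylines(im,[u],True,col,1)
cv2.imwrite('pics/'+sys.argv[1],im)
E
python3 foot.py f2.png
```

```text
(no output)
```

View pics/f2.png

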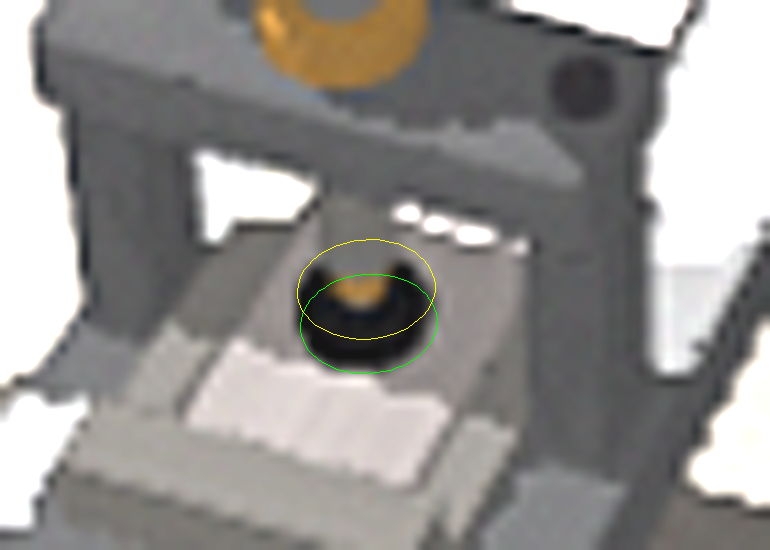

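The foot has sunk with its rim at row ~366 (contact is expected near 373), so about 1.5 mm remain. The torque baseline is steady at ~0.216 N m. 16° more is at most 11 N even if it's already touching.

step_arm(
  motion=[
    {"hand":-1,"dx":0,"dy":0,"dz":0.00028,"twist":2},
  ],
)

```text
time: 20.55
position: [0.5678, 0.0644, 0.0977]
eef_rot: [0.776, 0.631, 0.002, 0.001]
ft_force: [4.1, 4.4, 3.9]
grip_width: 0.43
```

```bash
python3 l.py
```

step_arm(
  motion=[
    {"hand":-1,"dx":0,"dy":0,"dz":0.00028,"twist":2},
  ],
)

```text
time: 20.65
position: [0.5679, 0.0643, 0.0975]
eef_rot: [0.787, 0.617, 0.002, 0.001]
ft_force: [4.1, 4.2, 4.4]
grip_width: 0.433
```

```bash
python3 l.py
```

step_arm(
  motion=[
    {"hand":-1,"dx":0,"dy":0,"dz":0.00028,"twist":2},
  ],
)

```text
time: 20.75
position: [0.5679, 0.0644, 0.0972]
eef_rot: [0.797, 0.603, 0.002, 0.001]
ft_force: [3.6, 3.7, 4.8]
grip_width: 0.432
```

```bash
python3 l.py
```

step_arm(
  motion=[
    {"hand":-1,"dx":0,"dy":0,"dz":0.00028,"twist":2},
  ],
)

```text
time: 20.85
position: [0.568, 0.0643, 0.0969]
eef_rot: [0.808, 0.589, 0.002, 0.001]
ft_force: [4.3, 3.8, 4.7]
grip_width: 0.429
```

```bash
python3 l.py
```

step_arm(
  motion=[
    {"hand":-1,"dx":0,"dy":0,"dz":0.00028,"twist":2},
  ],
)

```text
time: 20.95
position: [0.568, 0.0643, 0.0966]
eef_rot: [0.818, 0.575, 0.002, 0.001]
ft_force: [4.3, 3.4, 4.5]
grip_width: 0.427
```

```bash
python3 l.py
```

step_arm(
  motion=[
    {"hand":-1,"dx":0,"dy":0,"dz":0.00028,"twist":2},
  ],
)

```text
time: 21.05
position: [0.568, 0.0643, 0.0963]
eef_rot: [0.828, 0.561, 0.002, 0.001]
ft_force: [3.9, 3.6, 5.1]
grip_width: 0.427
```

```bash
python3 l.py
```

step_arm(
  motion=[
    {"hand":-1,"dx":0,"dy":0,"dz":0.00028,"twist":2},
  ],
)

```text
time: 21.15
position: [0.568, 0.0642, 0.0961]
eef_rot: [0.838, 0.546, 0.002, 0.001]
ft_force: [4.6, 3.9, 5.0]
grip_width: 0.429
```

```bash
python3 l.py
```

step_arm(
  motion=[
    {"hand":-1,"dx":0,"dy":0,"dz":0.00028,"twist":2},
  ],
)

```text
time: 21.25
position: [0.568, 0.0642, 0.0958]
eef_rot: [0.847, 0.532, 0.002, 0.001]
ft_force: [4.8, 4.2, 4.7]
grip_width: 0.433
```

```bash
python3 l.py;tail -8 log.txt; python3 foot.py f3.png
```

```text
20.55 -0.51 [ 0.834 -0.733  0.15 ] [4.1 4.4 3.9] z 0.0977 0.106
20.65 -2.54 [ 0.789 -0.72   0.24 ] [4.1 4.2 4.4] z 0.0975 0.013
20.75 -4.53 [ 0.816 -0.789  0.262] [3.6 3.7 4.8] z 0.0972 -0.002
20.85 -6.53 [ 0.774 -0.779  0.295] [4.3 3.8 4.7] z 0.0969 -0.014
20.95 -8.52 [ 0.788 -0.778  0.236] [4.3 3.4 4.5] z 0.0966 -0.025
21.05 -10.52 [ 0.746 -0.783  0.293] [3.9 3.6 5.1] z 0.0963 -0.036
21.15 -12.52 [ 0.807 -0.808  0.314] [4.6 3.9 5. ] z 0.0961 -0.048
21.25 -14.52 [ 0.784 -0.777  0.366] [4.8 4.2 4.7] z 0.0958 -0.059
```

View pics/f3.png

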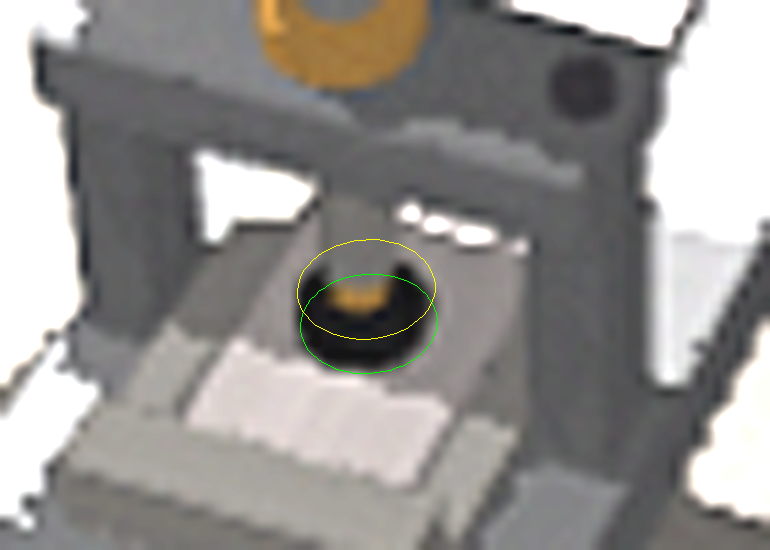

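The wrist joint's effort is almost noise-free. It was flat at ~0.021 and then fell 0.0056 N m per degree, exactly the rate expected from the pressed foot. The hinge puts touch at yaw ≈ -0.5°, so the foot is at about 10 N now. The foot also stopped sinking in the picture. 8° more gives about 15 N.

step_arm(
  motion=[
    {"hand":-1,"dx":0,"dy":0,"dz":0.00028,"twist":2},
    {"hand":-1,"dx":0,"dy":0,"dz":0.00028,"twist":2},
    {"hand":-1,"dx":0,"dy":0,"dz":0.00028,"twist":2},
  ],
)

```text
time: 21.65
position: [0.5682, 0.0642, 0.095]
eef_rot: [0.874, 0.487, 0.002, 0.001]
ft_force: [4.7, 3.3, 3.5]
grip_width: 0.427
```

```bash
python3 l.py;tail -1 log.txt
```

```text
21.65 -20.52 [ 0.748 -0.838  0.347] [4.7 3.3 3.5] z 0.095 -0.093
```

step_arm(
  motion=[
    {"hand":-1,"dx":0,"dy":0,"dz":0.00028,"twist":2},
  ],
)

```text
time: 21.75
position: [0.5682, 0.0642, 0.0947]
eef_rot: [0.882, 0.471, 0.002, 0.001]
ft_force: [5.4, 2.6, 4.1]
grip_width: 0.43
```

```bash
python3 l.py;tail -1 log.txt
python3 -c "
from h import *
show('side',(220,120,380,280),3.75,'s18.png')"
```

```text
21.75 -22.51 [ 0.843 -0.92   0.373] [5.4 2.6 4.1] z 0.0947 -0.105
```

View pics/s18.png

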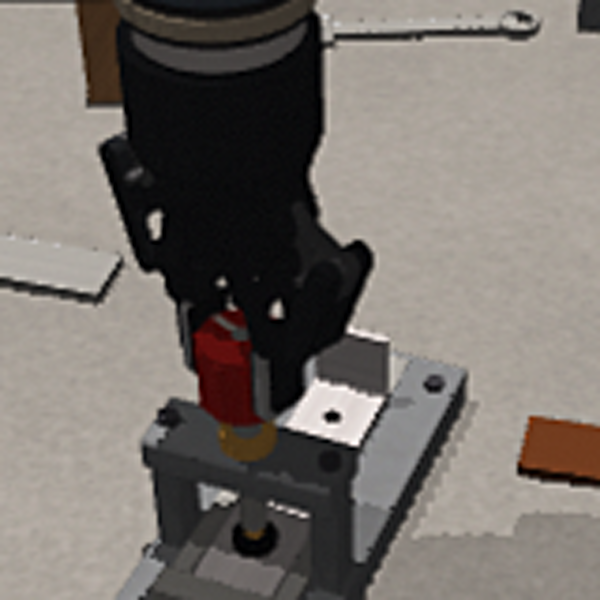

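By wrist effort the foot presses with about 15.7 N; by the noisier wrist torque, about 18 N. Letting go and rising straight up.

step_arm(
  motion=[
    {"hand":-1,"dx":0,"dy":0,"dz":0,"twist":0},
    {"hand":0.3,"dx":0,"dy":0,"dz":0,"twist":0},
    {"hand":1,"dx":0,"dy":0,"dz":0,"twist":0},
    {"hand":1,"dx":0,"dy":0,"dz":0,"twist":0},
    {"hand":1,"dx":0,"dy":0,"dz":0,"twist":0},
    {"hand":1,"dx":0,"dy":0,"dz":0,"twist":0},
    {"hand":1,"dx":0,"dy":0,"dz":0,"twist":0},
  ],
)

```text
time: 22.5
position: [0.566, 0.0632, 0.0939]
eef_rot: [0.882, 0.472, -0.0, -0.0]
ft_force: [0.8, 0.1, -0.1]
grip_width: 1.001
```

```bash
python3 -c "
from h import *
st()
show('side',(220,120,380,280),3.75,'s19.png')"
```

```text
t 22.5 pos [0.566  0.0632 0.0939] jig mm [-0.5  0.2] yaw x-jig deg -22.48 tilt [-0.0004 -0.0001] F [ 0.76  0.11 -0.07] T [ 0.031 -0.003  0.02 ] g 1.001 q7 -0.35
```

View pics/s19.png

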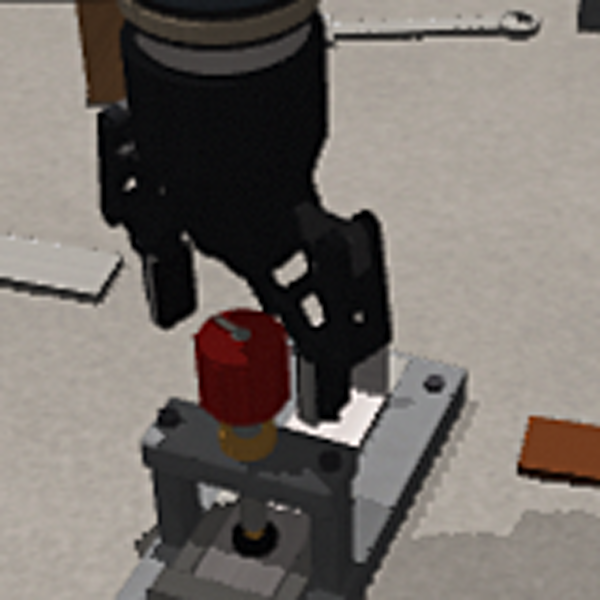

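step_arm(
  motion=[
    {"hand":1,"dx":0,"dy":0,"dz":-0.015,"twist":0},
    {"hand":1,"dx":0,"dy":0,"dz":-0.025,"twist":0},
    {"hand":1,"dx":0,"dy":0,"dz":-0.035,"twist":0},
    {"hand":1,"dx":0,"dy":0,"dz":-0.035,"twist":0},
    {"hand":1,"dx":0,"dy":0,"dz":-0.02,"twist":0},
    {"hand":1,"dx":-0.04,"dy":0,"dz":0,"twist":0},
    {"hand":1,"dx":-0.045,"dy":0,"dz":0,"twist":0},
    {"hand":1,"dx":-0.045,"dy":0,"dz":0,"twist":0},
    {"hand":1,"dx":-0.045,"dy":0,"dz":0,"twist":0},
    {"hand":1,"dx":-0.04,"dy":0,"dz":0,"twist":0},
    {"hand":1,"dx":-0.03,"dy":0,"dz":0,"twist":0},
    {"hand":1,"dx":0,"dy":0,"dz":0,"twist":0},
    {"hand":1,"dx":0,"dy":0,"dz":0,"twist":0},
    {"hand":1,"dx":0,"dy":0,"dz":0,"twist":0},
  ],
)

```text
time: 23.95
position: [0.4311, -0.1396, 0.2244]
eef_rot: [0.881, 0.473, 0.0, 0.0]
ft_force: [-0.0, 1.0, 0.2]
grip_width: 0.998
```

```bash
python3 -c "
from h import *
st()
p=np.load('jig.npy')
show('top',(290,140,450,260),5,'t20.png',[j2w([(-125,-20,68),(-125,20,68)],*p)])
T=read_camera('side');cv2.imwrite('pics/s20.png',T['frame'][:,:,::-1])
a=cv2.imread('pics/side0.png');d=cv2.absdiff(a,T['frame'][:,:,::-1])
from scipy.optimize import least_squares
im=T['frame'].astype(int);m=(im[...,0]>2*im[...,1])&(im[...,0]>60);m[:190]=0;m[260:]=0;m[:,:255]=0;m[:,320:]=0
im0=a[:,:,::-1].astype(int);m0=(im0[...,0]>2*im0[...,1])&(im0[...,0]>60);m0[:190]=0;m0[260:]=0;m0[:,:255]=0;m0[:,320:]=0
for k in(m0,m):
  r=np.where(k)[0];print('knob rows',np.percentile(r,[1,50,99]))
"; python3 foot.py f4.png
```

```text
t 23.95 pos [ 0.4311 -0.1396  0.2244] jig mm [-225.7   93. ] yaw x-jig deg -22.37 tilt [0.0008 0.0002] F [-0.03  0.96  0.17] T [-0.029 -0.039  0.03 ] g 0.998 q7 -0.26
knob rows [197.  205.  219.8]
knob rows [202.   211.   227.26]
```

View pics/t20.png

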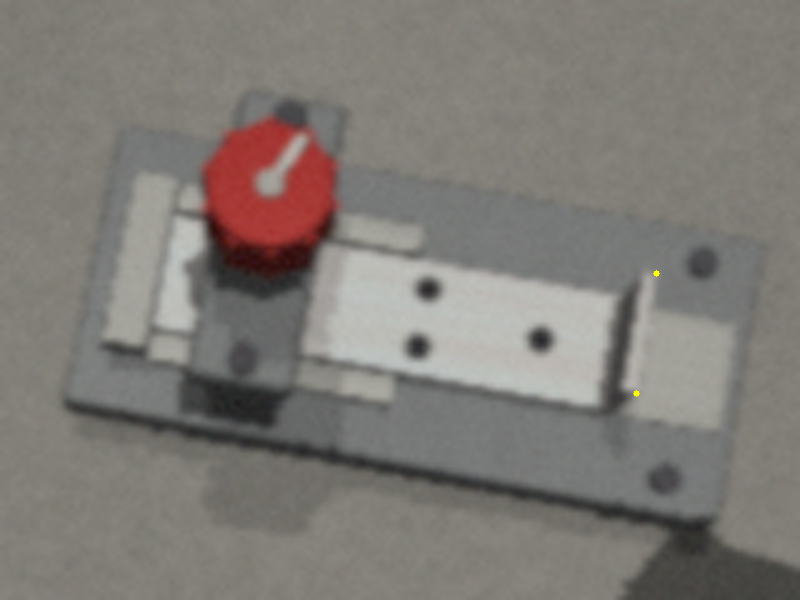

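View pics/s20.png

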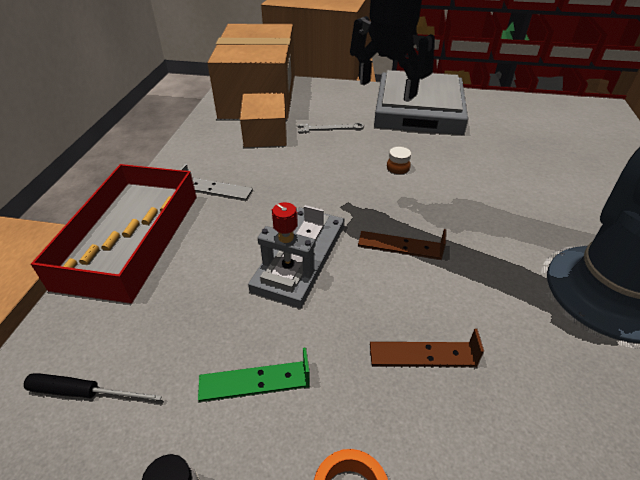

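View pics/f4.png

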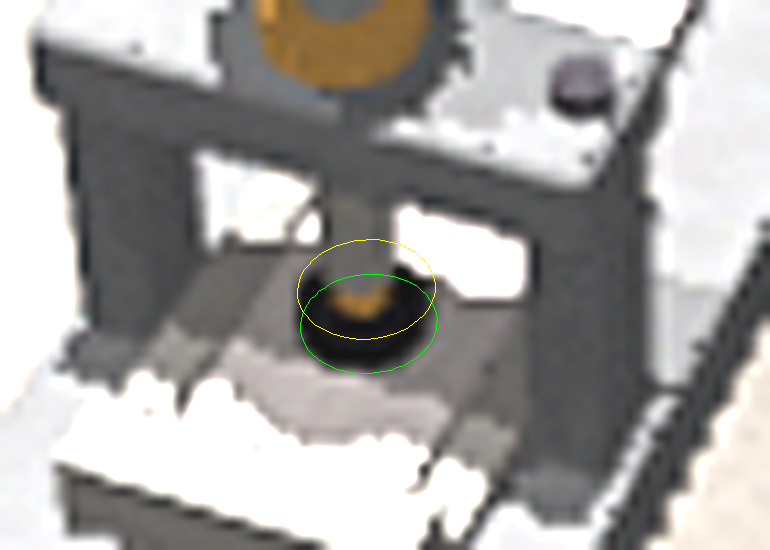

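Final look:
- The mark turned about 85° clockwise, matching the hand's 82°, so the grip didn't slip.
- The flange sits on its predicted home dots at (656,273) and (636,393), within about 1 px.
- The foot is down on the bracket.
- The neighbours are where they were, and the arm is clear.

Handing in.

```bash
python3 -c "
from station import env
print(env.sign_off())"
```

```text
the job is handed in; nothing more can be done
None
```

I pushed the bracket home against the end stop and screwed the foot down to about 15–16 N. I then let go and backed the arm clear. The job was handed in at about 24 s; it reports no verdict.

**Last checks**
- **Bracket:** the push ended in a firm stop exactly where home was predicted. In the final top view the flange lies within about 1 px of its home position.
- **Foot force:** touch was felt as a clear, linear change in the last wrist joint's torque. That gives 15.7 N; the noisier wrist torque sensor suggested about 18 N. Both are within 8–25 N, and neither was measured directly.
- **Knob:** its white mark turned about 85–88°, against 82° of hand turn, so the grip didn't slip. The measured forces went to zero after I let go.
- **Other things:** nothing else on the bench looked moved. I compared the side pictures by eye.

**One disagreement:** the fingertips sit about 29 mm higher than the reported tool position. My first push passed over the flange without touching it. A probe down to a reported -32 mm met no table, so I used the camera's offset from then on.

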